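# Build up a waveguide feed on its launcher and put the dust caps away

### The arm

A 6-joint arm with a two-finger parallel gripper is mounted at the origin on the work surface. World frame = base frame: x ahead of the robot, y to its left, z up, the work surface at z = 0. Lengths are in m, angles in rad, forces in N, time in s.
With the tool pointing down it reaches from about 0.425 to 0.95 m from the base axis. Payload 3.5 kg.
Tool frame: the origin (TCP) lies at the very end of the fingers, on their centre line; the grasp point (between the pads) lies 19 mm behind it (ctrl.grip_point_offset is the distance from the TCP to the grasp point, in m); z points along the fingers, y is the line along which they close (so a half turn about z gives the same grasp; the last joint's range is limited). The gripper opens to 85 mm and grips with 20 to 120 N. Pads are 22 mm wide; open, the fingers measure 114 mm over their backs; the gripper's body (76 mm by 85 mm) begins 54 mm behind the grasp point. The pads swing forward as they close: fully open they stand 13 mm farther back than shut.
Start: joints at [1.058, 0.286, 1.577, -0, 1.279, -0.15], TCP at [0.24, 0.631, 0.231] pointing down, gripper open.
Joint ranges: [-2.77, 2.77], [-0.9, 2.22], [0.21, 2.48], [-1.53, 4.67], [0.24, 2.81], [-2.84, 2.84]. Speed limits (rad/s): [2.79, 2.79, 3.14, 3.14, 3.14, 3.14].

### API

Orientations are given as a unit quaternion [x, y, z, w].
In Python, from plant import ctrl gives the robot as it stands. The module is installed in compiled form; this text tells all that it offers.
- The arm moves only by the shell command python3 -m pendant 'ROWS' [OPENING] [FORCE]. ROWS is JSON, a list of rows, each an object of numbers: "dx", "dy", "dz": the shift along the tool's x, y, z in cm; "twist": the turn about the tool's z in degrees. A call has 1 to 10 rows; each row is the pose to reach, as a shift and turn from the pose commanded when the call began, along the tool's axes at that moment; what a row does not reach only later rows make up. A row lasts 1/8 s, in which the tool goes at most 62.5 mm and 10.7 degrees, less where a joint would pass 70% of its speed; a pose out of reach is approached as far as the arm can. A call with a gripper value outside its range is refused whole. OPENING is the opening in per cent of the stroke, from 0 (shut) to 100 (fully open), set as the call begins (- or left out, the last holds). The fingers move at their own pace and stop on an object; FORCE is the grip in N (left out, the last holds). Time passes only in rows, so rows that repeat a pose let the fingers close. It gives the time, the measured TCP pose, the force, the opening and the grip force at its end, in the units of the state.
- ctrl.get_state(): the state, without advancing time (a new reading comes with each control period).
- ctrl.read_camera(name): name is "scene" or "side" or "wrist"; returns a dict with "img" (480x640x3 uint8, red, green, blue), "depth" (480x640 float32, m along the optical axis (not along the pixel's ray), 0 where there is no reading), "camera_matrix" (3x3 intrinsics, pixels), "xyz" and "rotation" of the camera in the world; the wrist camera has in their place "tool_from_camera" (4x4, takes a point from camera to tool coordinates, whose origin is the TCP and whose axes are the flange's). Camera axes: x right, y up, looking along -z (the intrinsics and any distortion apply to the point x, -y, -z); pixel columns grow to the right and rows downward; lengths in m; the calibration is good to about 2 mm. The wrist camera is an equidistant fisheye: a pixel r from the principal point sees the ray r / f radians off the axis. A picture is of the moment at which its call begins: read the wrist's pose just before it.
- ctrl.sign_off(): hands the job in; it is judged then, once.
The state is a dict: "time": time; "qpos": joint angles; "dq": joint speeds; "joint_efforts": joint torques, N m; "eef_pos": TCP position; "tcp_rot": TCP orientation; "contact_force": force on the tool from outside, world axes, zero at the start; "wrist_torque": the same for the moment, N m; "opening": opening from 0.0 (shut) to 1.0 (fully open); "finger_force": force on a finger pad.
Only numpy, scipy, OpenCV 4.12 (cv2) and the standard library are available. Lean on these libraries where they do the work, as an engineer would, in place of code of your own. Each camera call takes 0.05 s, during which the arm holds its last target. There are 200 camera calls.

### The job

Build up the waveguide feed on the launcher, ready for its clamps: take off the launcher's dust cap, seat all the spacer sections that are on the bench on the launcher, one on another in any order, each flange fully home on the spigot below it, and seat the horn on top of them. Put all the black dust caps in the open drawer of the kit cabinet and push that drawer fully shut. Leave the solder reel, the clamp ring and the small attenuator that stand among them where they are.

Things in the scene. Friction and masses are not known exactly. Their poses are not given: they have to be found in the camera images.
- launcher_top (a point): Launcher, fixed upright on the bench: dark foot 80 mm wide, aluminium tube 40 mm wide, round flange 56 mm wide and 9 mm thick on top. On its upper face, 50 mm above the bench, stands a centring spigot 36 mm wide, 5 mm high, upper edge chamfered 2 mm. Point: on the axis in the plane of that face; z up. At the start dust cap A covers the spigot.
- spacer40_mid (a point): Aluminium waveguide spacer, standing: 40 mm between its outer flange faces, plus a 5 mm spigot (as the launcher's) on the upper face. Two round flanges 56 mm wide, 9 mm thick (grip the upper one's rim), tube between 32 mm wide. Recess in the lower face 38.4 mm wide, 6.5 mm deep drops over a spigot. Point: on the axis, 20 mm above the lower face; z up the axis. May be absent.
- spacer50_mid (a point): Aluminium waveguide spacer, standing: 50 mm between its outer flange faces, plus a 5 mm spigot (as the launcher's) on the upper face. Two round flanges 56 mm wide, 9 mm thick (grip the upper one's rim), tube between 32 mm wide. Recess in the lower face 38.4 mm wide, 6.5 mm deep drops over a spigot. Point: on the axis, 25 mm above the lower face; z up the axis. May be absent.
- spacer60_mid (a point): Aluminium waveguide spacer, standing: 60 mm between its outer flange faces, plus a 5 mm spigot (as the launcher's) on the upper face. Two round flanges 56 mm wide, 9 mm thick (grip the upper one's rim), tube between 32 mm wide. Recess in the lower face 38.4 mm wide, 6.5 mm deep drops over a spigot. Point: on the axis, 30 mm above the lower face; z up the axis. May be absent.
- horn_mid (a point): Conical aluminium horn, mouth up, 72 mm high, standing on a round flange 56 mm wide and 9 mm thick with the same recess below as the spacers; throat 32 mm wide, flaring to a cylindrical lip 62 mm wide and 12 mm high at the top (grip there). No spigot on top. Point: on the axis, 36 mm above the lower face; z up the axis.
- cap_a_mid (a point): Black plastic dust cap, round, 44 mm wide, 18 mm high, open below: its hollow (39 mm wide, 6 mm deep) fits loosely over a spigot. Point: its centre, 9 mm above its lower rim. At the start it sits over the launcher's spigot, its rim on the flange face.
- cap_b_mid (a point): Black plastic dust cap, round, 44 mm wide, 18 mm high, open below: its hollow (39 mm wide, 6 mm deep) fits loosely over a spigot. Point: its centre, 9 mm above its lower rim. It lies open side down on the bench. May be absent.
- cap_c_mid (a point): Black plastic dust cap, round, 44 mm wide, 18 mm high, open below: its hollow (39 mm wide, 6 mm deep) fits loosely over a spigot. Point: its centre, 9 mm above its lower rim. It lies open side down on the bench. May be absent.
- kit_drawer0 (a joint): Upper drawer of the grey kit cabinet (240 mm deep, 210 mm wide, 150 mm high, fixed on the bench): 0 = shut, grows in metres as it slides out, to 0.16. It starts well out, moves at about 1 to 2 N and stays where it is left. The lower drawer is not needed.
- drawer_in (a point): Point on the upper drawer's inner floor, 85 mm above the bench, on its middle line, 47 mm behind the inner face of its front; moves with it. x points into the cabinet (the way it shuts), z up. Inside: 84 mm to each side of this point, 47 mm to the front, 148 mm to the back (partly under the cabinet's top); walls 43 mm high.
- kit_drawer0_handle (a point): Middle of the upper drawer's dark bar handle, level across the drawer front, 105 mm long, 35 mm out from the front, 112 mm above the bench; moves with the drawer. x points the way the drawer shuts.
- solder_reel: Bystander: reel of solder wire, 62 mm in diameter and 40 mm high, standing flat; the origin is the centre of its underside.
- attenuator: Bystander: small steel coax attenuator standing on end, 18 mm in diameter and 34 mm high; the origin is the centre of its underside.
- clamp_ring: Bystander: steel flange clamp ring lying flat, 72 mm in diameter and 12 mm high, with a screw lug that stands out 12 mm at its +x side; the origin is the centre of its underside.
There are look-alikes about, which are no part of the job. Leave any purple look-alike of the part that bears spacer60_mid alone. Leave any purple look-alike of the part that bears spacer40_mid alone.

How it is judged:
By the outcome, as a careful person would: the job done as asked, in the order asked, and still so for the second after the job is handed in, with the robot touching nothing.
Of spacer40, spacer50, spacer60 only 2 to 3 are there at a start; the rules pass over those that are not, and their reading is None.
Of cap_b, cap_c only 1 to 2 are there at a start; the rules pass over those that are not, and their reading is None.
At some moment in a run one of cap_b, cap_c may be knocked a few centimetres aside while the robot is not near it.
It also fails if it takes over 210 s, if anything falls off the work surface, if the arm or the gripper's body presses on something with over 40 N, if the wrist force passes 120 N, or if a joint passes its speed limit or range.

## Working session

There is one attempt and no reset: what is moved stays moved. The work goes in short steps, Python scripts to look and compute and a shell command to move; the robot and the scene stay as the last step left them, time stands still between calls to the robot, and variables do not carry over. Pictures are saved under pics/ and viewed, at most 14 in all, crops included, and the job is handed in when it is done.

```bash
mkdir -p pics
cat > h.py <<'E'
import numpy as np,cv2
from plant import ctrl
from scipy.spatial.transform import Rotation as R
def cam(n):
    s=ctrl.get_state(); c=ctrl.read_camera(n)
    if n=='wrist':
        T=np.eye(4);T[:3,:3]=R.from_quat(s['tcp_rot']).as_matrix();T[:3,3]=s['eef_pos']
        M=T@np.array(c['tool_from_camera']);c['xyz']=M[:3,3];c['rot']=M[:3,:3]
    else:
        r=np.array(c['rotation']);c['rot']=r if r.shape==(3,3) else R.from_quat(r).as_matrix()
        c['xyz']=np.array(c['xyz'])
    c['n']=n;return c
def rays(c,uv):
    uv=np.atleast_2d(np.array(uv,float));K=np.array(c['camera_matrix'])
    x=(uv[:,0]-K[0,2])/K[0,0];y=(uv[:,1]-K[1,2])/K[1,1]
    if c['n']=='wrist':
        t=np.hypot(x,y)+1e-12;d=np.c_[np.sin(t)*x/t,-np.sin(t)*y/t,-np.cos(t)]
    else: d=np.c_[x,-y,-np.ones_like(x)]
    return d@c['rot'].T
def plane(c,uv,z):
    d=rays(c,uv);return c['xyz']+d*((z-c['xyz'][2])/d[:,2])[:,None]
def cloud(c):
    v,u=np.mgrid[0:480,0:640];uv=np.c_[u.ravel(),v.ravel()]
    d=rays(c,uv)
    fw=-c['rot'][:,2];d=d/(d@fw)[:,None]
    return (c['xyz']+d*c['depth'].ravel()[:,None]).reshape(480,640,3)
def save(c,f): cv2.imwrite('pics/'+f,c['img'][:,:,::-1])
E
python3 - <<'E'
from h import *
s=ctrl.get_state();print(s)
for n in('scene','side','wrist'):
    c=cam(n);save(c,n+'0.png');print(n,c['xyz'].round(3),c['rot'].round(2).tolist(),np.array(c['camera_matrix']).round(0).tolist(),[k for k in c], (c['depth']>0).mean())
    if n=='wrist':print(np.array(c['tool_from_camera']).round(3))
E
```

```text
{'time': 0.0, 'qpos': array([ 1.05802049e+00,  2.87177312e-01,  1.57817601e+00,  5.06878279e-06,
        1.27858395e+00, -1.49958338e-01]), 'dq': array([ 8.46676805e-04,  1.28602212e-03, -5.48814414e-05,  9.32444217e-04,
        3.49986603e-04, -6.86059007e-04]), 'joint_efforts': array([ 7.52000124e-04, -4.05986989e+01, -2.92627537e+01, -1.46725638e-04,
        5.94340148e-03, -7.51590683e-07]), 'eef_pos': array([0.23918522, 0.63050379, 0.22993994]), 'tcp_rot': array([ 1.80415982e-01,  9.83589701e-01, -1.10774458e-03, -3.83688592e-04]), 'contact_force': array([0.25206746, 0.07949819, 0.65320979]), 'wrist_torque': array([-0.02846823, -0.0571396 ,  0.02726544]), 'finger_force': 0.0, 'opening': 0.9999264658131309}
scene [ 1.369 -0.129  0.661] [[0.12, -0.58, 0.8], [0.99, 0.06, -0.11], [0.02, 0.81, 0.58]] [[453.0, 0.0, 319.0], [0.0, 453.0, 239.0], [0.0, 0.0, 1.0]] ['img', 'depth', 'camera_matrix', 'xyz', 'rotation', 'rot', 'n'] 0.996162109375
side [ 0.326 -1.037  1.023] [[0.96, 0.19, -0.19], [-0.27, 0.64, -0.72], [-0.02, 0.75, 0.66]] [[495.0, 0.0, 322.0], [0.0, 495.0, 237.0], [0.0, 0.0, 1.0]] ['img', 'depth', 'camera_matrix', 'xyz', 'rotation', 'rot', 'n'] 0.995908203125
wrist [0.174 0.655 0.373] [[0.35, -0.9, -0.25], [0.94, 0.34, 0.1], [-0.0, -0.27, 0.96]] [[372.0, 0.0, 320.0], [0.0, 372.0, 234.0], [0.0, 0.0, 1.0]] ['img', 'depth', 'camera_matrix', 'tool_from_camera', 'xyz', 'rot', 'n'] 0.9815462239583334
[[ 0.001  0.963  0.27   0.07 ]
 [ 1.    -0.001  0.    -0.   ]
 [ 0.001  0.27  -0.963 -0.143]
 [ 0.     0.     0.     1.   ]]
```

View pics/scene0.png

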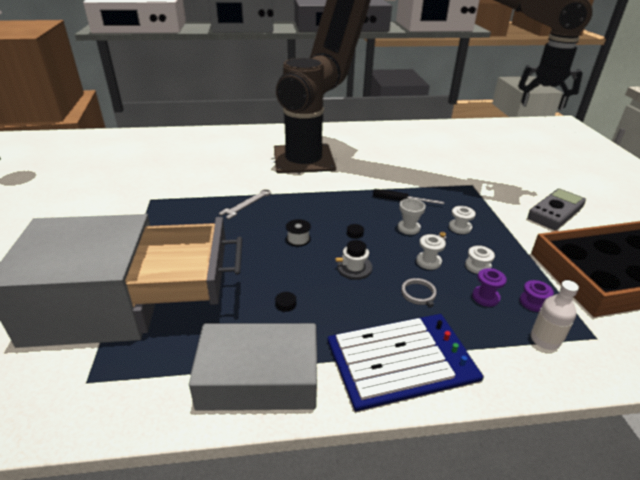

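View pics/side0.png

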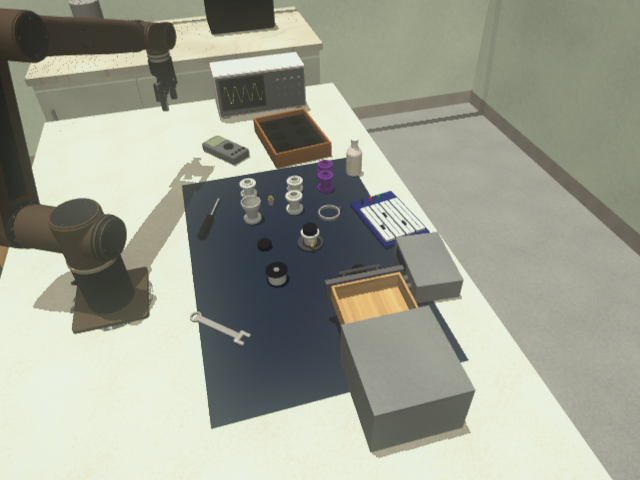

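The scene view shows the cabinet (75,275) with its drawer open towards +y, the capped launcher (355,258), caps at (356,230) and (286,300), and the horn (411,215). There are three white spacers (462,218), (432,250), (480,260), two purple look-alikes (490,287), (537,293), the reel (298,232), ring (419,291) and attenuator (442,237). The side view agrees.

Run:
```python
from h import *
cs=[cam('scene'),cam('side')]
for c in cs:
    P=cloud(c);z=P[...,2]
    d=c['depth']
    m=((z>0.008)&(z<0.2)&(P[...,0]>.3)&(P[...,0]<1.0)&(P[...,1]>-.75)&(P[...,1]<.6)).astype(np.uint8)
    m=m&(d>0)
    n,l,st,ce=cv2.connectedComponentsWithStats(m,connectivity=4)
    print(c['n'],'table z',np.median(z[(abs(z)<.02)]))
    for i in range(1,n):
        if st[i,4]<15: continue
        k=l==i;Q=P[k];zt=np.percentile(Q[:,2],97)
        T=Q[Q[:,2]>zt-.012].astype(np.float32)
        (cx,cy),r=cv2.minEnclosingCircle(T[:,:2].copy())
        print(st[i].tolist(),'top',zt.round(3),'circ',round(cx,3),round(cy,3),'r',round(r,3),'box',Q.min(0).round(3)[:2],Q.max(0).round(3)[:2],c['img'][k].mean(0).round())
```

```text
scene table z 0.00019976879071353926
[400, 194, 44, 38, 715] top 0.072 circ 0.434 0.236 r 0.034 box [0.3   0.204] [0.467 0.362] [121. 119. 114.]
[528, 204, 24, 22, 300] top 0.038 circ 0.435 0.597 r 0.036 box [0.399 0.566] [0.473 0.6  ] [69. 66. 67.]
[450, 206, 25, 25, 420] top 0.055 circ 0.445 0.37 r 0.03 box [0.415 0.342] [0.473 0.398] [161. 158. 152.]
[0, 214, 243, 132, 23801] top 0.152 circ 0.623 -0.422 r 0.198 box [ 0.534 -0.605] [ 0.753 -0.183] [122. 113. 103.]
[286, 219, 25, 25, 480] top 0.042 circ 0.453 -0.055 r 0.032 box [ 0.421 -0.085] [ 0.484 -0.025] [60. 58. 58.]
[347, 224, 18, 13, 183] top 0.02 circ 0.445 0.089 r 0.024 box [0.422 0.069] [0.469 0.112] [18. 17. 20.]
[523, 229, 114, 119, 6534] top 0.127 circ 0.832 0.391 r 0.014 box [0.558 0.362] [0.861 0.6  ] [89. 69. 65.]
[417, 232, 29, 35, 640] top 0.065 circ 0.576 0.242 r 0.03 box [0.499 0.214] [0.606 0.306] [156. 153. 145.]
[336, 240, 37, 38, 948] top 0.069 circ 0.583 0.064 r 0.023 box [0.561 0.02 ] [0.623 0.102] [79. 77. 74.]
[467, 246, 40, 58, 1260] top 0.064 circ 0.707 0.327 r 0.03 box [0.576 0.297] [0.736 0.38 ] [111
[... 1177 characters left out ...]
644 -0.427 r 0.207 box [ 0.535 -0.609] [0.945 0.224] [141. 138. 124.]
[268, 196, 6, 8, 36] top 0.03 circ 0.504 0.29 r 0.011 box [0.496 0.28 ] [0.514 0.3  ] [110. 101.  79.]
[210, 200, 9, 23, 49] top 0.022 circ 0.317 0.292 r 0.057 box [0.3   0.237] [0.336 0.346] [101. 101.  94.]
[333, 206, 9, 8, 20] top 0.013 circ 0.703 0.185 r 0.021 box [0.699 0.164] [0.722 0.205] [129. 127. 120.]
[301, 223, 20, 29, 373] top 0.069 circ 0.58 0.059 r 0.026 box [0.553 0.013] [0.617 0.086] [87. 86. 78.]
[257, 239, 15, 11, 131] top 0.02 circ 0.444 0.086 r 0.024 box [0.422 0.062] [0.465 0.107] [35. 36. 37.]
[266, 262, 22, 23, 380] top 0.042 circ 0.453 -0.06 r 0.035 box [ 0.424 -0.091] [ 0.483 -0.026] [60. 61. 59.]
```

```bash
python3 -m pendant '[{"twist":-20.7},{"twist":-20.7},{"twist":-20.7}]' 100 && python3 -m pendant '[{"dx":-34.4,"dy":-56.9,"dz":1},{"dx":-34.4,"dy":-56.9,"dz":1},{"dx":-34.4,"dy":-56.9,"dz":1},{"dx":-34.4,"dy":-56.9,"dz":1},{"dx":-34.4,"dy":-56.9,"dz":1},{"dx":-34.4,"dy":-56.9,"dz":1},{"dx":-34.4,"dy":-56.9,"dz":1},{"dx":-34.4,"dy":-56.9,"dz":1},{"dx":-34.4,"dy":-56.9,"dz":1},{"dx":-34.4,"dy":-56.9,"dz":1}]' && python3 -m pendant '[{},{},{},{}]'
python3 - <<'E'
from h import *
s=ctrl.get_state();print(s['eef_pos'],R.from_quat(s['tcp_rot']).as_matrix().round(3),s['qpos'].round(2))
c=cam('scene');P=cloud(c);z=P[...,2];x=P[...,0];y=P[...,1]
white=(c['img'].min(2)>110)
u=np.arange(640)[None,:]+0*z;
v=np.arange(480)[:,None]+0*z
k=(u>464)&(u<498)&(v>240)&(v<275)&(z>.008)&(c['img'][...,1]>90)
Q=P[k];print('sp40?',np.percentile(Q[:,2],97),cv2.minEnclosingCircle(Q[Q[:,2]>.028][:,:2].astype(np.float32)))
k=(u>470)&(u<560)&(v>260)&(z>.008)&(c['img'][...,0]>c['img'][...,1]*1.3)&(c['img'][...,2]>c['img'][...,1]*1.4)
Q=P[k];
for a,b in((470,515),(515,560)):
    q=P[k&(u>a)&(u<b)];print('purple',q[:,2].max(),cv2.minEnclosingCircle(q[q[:,2]>q[:,2].max()-.012][:,:2].astype(np.float32)))
# drawer
m=(u<245)&(v>200)&(v<320)
h=m&(z>.1)&(z<.122)&(y>-.25);q=P[h];print('handle',q.min(0),q.max(0))
f=m&(abs(z-.085)<.006)&(y>-.5)&(y<-.2)&(c['img'][...,0]>c['img'][...,2]+25);q=P[f];print('floor',q.min(0),q.max(0),np.median(q[:,2]))
t=m&(abs(z-.15)<.006)&(x>.4)&(y>-.8);q=P[t];print('cab top',np.percentile(q,[1,99],axis=0))
fr=m&(z>.12)&(z<.14)&(y>-.33);q=P[fr];print('front top',np.percentile(q,[1,99],axis=0))
w=cam('wrist');save(w,'w1.png')
E
```

```text
[0.23936862 0.63080376 0.23065192] [[-0.935  0.355 -0.001]
 [ 0.355  0.935 -0.001]
 [ 0.    -0.001 -1.   ]] [ 1.06  0.29  1.58 -0.    1.28 -0.15]
sp40? 0.045252412044980525 ((0.9724912643432617, 0.11691398173570633), 0.46641433238983154)
purple 0.6611885284308314 ((1.368958830833435, -0.1285703331232071), 9.999999747378752e-05)
purple 0.6611885284308314 ((1.368958830833435, -0.1285703331232071), 9.999999747378752e-05)
handle [ 0.54890388 -0.24970532  0.10007158] [ 0.75153065 -0.18256604  0.12163199]
floor [ 0.55614215 -0.40462577  0.07902287] [ 0.74014111 -0.24450717  0.09097754] 0.08540190412007714
cab top [[ 0.53977497 -0.59762192  0.14525423]
 [ 0.748468   -0.37725543  0.15263662]]
front top [[ 0.55072285 -0.32747012  0.1202751 ]
 [ 0.74984838 -0.22257249  0.13945594]]$[0]: bad value
```

View pics/w1.png

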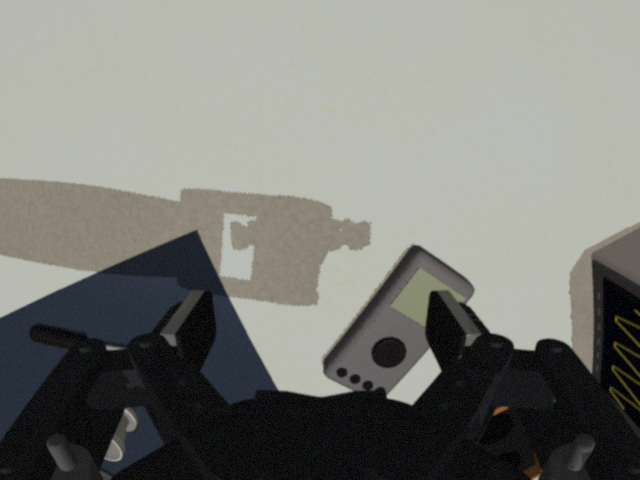

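The wrist picture shows the empty bench and multimeter (395,320), because the twist row was refused. The TCP projects to about (320,300), between the pads. I'll find the refusal's cause.

```bash
python3 -m pendant '[{"dx":0,"dy":0,"dz":0,"twist":-10},{"dx":0,"dy":0,"dz":0,"twist":-20}]' 100; python3 -m pendant '[{"twist":-0.5},{"twist":-0.7}]'
```

```text
time: 0.6
eef_pos: [0.2395, 0.631, 0.2312]
tcp_rot: [0.004, 1.0, -0.0, -0.0]
contact_force: [-0.1, 0.1, 0.2]
opening: 1.0
finger_force: 0.0$[0]: bad value
```

Run:
```python
from h import *
s=ctrl.get_state();print(s['time'],s['eef_pos'],R.from_quat(s['tcp_rot']).as_matrix().round(3).tolist())
c=cam('scene');P=cloud(c);z=P[...,2];x=P[...,0];y=P[...,1];v,u=np.mgrid[0:480,0:640]
im=c['img'].astype(int);ok=c['depth']>0
pu=ok&(im[...,0]>im[...,1]*1.3)&(im[...,2]>im[...,1]*1.3)&(v>260)&(v<320)&(z>.008)&(z<.08)
def rep(n,k):
    q=P[k];zt=np.percentile(q[:,2],97);print(n,zt,cv2.minEnclosingCircle(q[q[:,2]>zt-.012][:,:2].astype(np.float32)))
rep('40',ok&(u>464)&(u<497)&(v>242)&(v<275)&(z>.02)&(z<.08)&~pu)
rep('p60',pu&(u<512));rep('p40',pu&(u>515))
```

```text
0.6 [0.23950133 0.63103352 0.23124268] [[-1.0, 0.008, -0.0], [0.008, 1.0, -0.0], [0.0, -0.0, -1.0]]
40 0.04540678212659154 ((0.6267454624176025, 0.341303288936615), 0.05468979477882385)
p60 0.0649550353360512 ((0.7066946625709534, 0.3250836133956909), 0.029770035296678543)
p40 0.04508900967868859 ((0.7150133848190308, 0.5346394777297974), 0.14444924890995026)
```

```bash
cat >> h.py <<'E'
def need(p,s=None):
    s=s or ctrl.get_state();M=R.from_quat(s['tcp_rot']).as_matrix()
    d=M.T@(np.array(p)-s['eef_pos'])*100
    tw=-np.degrees(np.arctan2(-M[1,0],-M[0,0]))  # measured yaw error of tool x from -X
    print('need',d.round(2),'twist',round(float(-tw*-1),2),'at',s['eef_pos'].round(4),'F',s['contact_force'].round(1),'t',round(s['time'],1))
E
python3 -m pendant '[{"dx":-34,"dy":-56.7,"dz":2.5,"twist":0},{"dx":-34,"dy":-56.7,"dz":2.5,"twist":0},{"dx":-34,"dy":-56.7,"dz":2.5,"twist":0},{"dx":-34,"dy":-56.7,"dz":2.5,"twist":0},{"dx":-34,"dy":-56.7,"dz":2.5,"twist":0},{"dx":-34,"dy":-56.7,"dz":2.5,"twist":0},{"dx":-34,"dy":-56.7,"dz":2.5,"twist":0},{"dx":-34,"dy":-56.7,"dz":2.5,"twist":0},{"dx":-34,"dy":-56.7,"dz":2.5,"twist":0},{"dx":-34,"dy":-56.7,"dz":2.5,"twist":0}]' && python3 -m pendant '[{"dx":0,"dy":0,"dz":0,"twist":0},{"dx":0,"dy":0,"dz":0,"twist":0},{"dx":0,"dy":0,"dz":0,"twist":0},{"dx":0,"dy":0,"dz":0,"twist":0}]'
python3 - <<'E'
from h import *
need([.583,.062,.2])
w=cam('wrist');save(w,'w2.png')
E
```

```text
time: 1.9
eef_pos: [0.5542, 0.0892, 0.208]
tcp_rot: [0.008, 1.0, 0.0, 0.001]
contact_force: [1.1, 0.7, 0.3]
opening: 1.001
finger_force: 0.0
time: 2.4
eef_pos: [0.5528, 0.0924, 0.2078]
tcp_rot: [0.006, 1.0, 0.0, 0.0]
contact_force: [-0.1, 0.4, 0.3]
opening: 0.999
finger_force: 0.0
need [-3.06 -3.01  0.78] twist 0.68 at [0.5528 0.0924 0.2078] F [-0.1  0.4  0.3] t 2.4
```

View pics/w2.png

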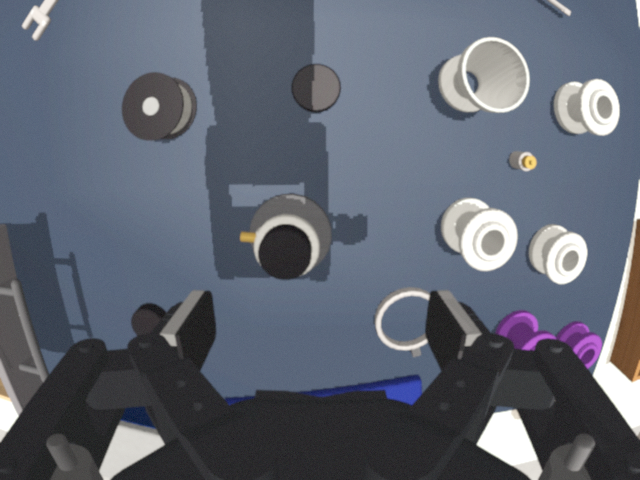

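The wrist picture shows every part: capped launcher (288,250), cap (316,88), horn (495,75), spacers (600,107), (493,241), (568,255), purples (525,330), (580,345), ring (405,320), attenuator (525,160), reel (155,105), and the second cap partly hidden at (150,320).

```bash
cat >> h.py <<'E'
def circ(P,g,z0,z1,rad=.045):
    k=(P[...,2]>z0)&(P[...,2]<z1)&(np.hypot(P[...,0]-g[0],P[...,1]-g[1])<rad)
    q=P[k]
    if len(q)<8:return None
    (a,b),r=cv2.minEnclosingCircle(q[:,:2].astype(np.float32))
    return np.r_[a,b,r,np.percentile(q[:,2],95),len(q)].round(4)
OBJ={'launchflange':((.583,.062),.044,.053),'capA':((.583,.062),.060,.075),'capB':((.445,.088),.012,.025),'capC':((.684,-.101),.012,.025),
'horn':((.434,.236),.062,.08),'s50':((.445,.37),.043,.053),'s60':((.576,.241),.053,.063),'s40':((.605,.35),.033,.043)}
E
python3 - <<'E'
from h import *
for n in('wrist','scene','side'):
    P=cloud(cam(n));print(n)
    for k,(g,a,b) in OBJ.items(): print(k,circ(P,g,a,b,.04 if k!='s40' else .05))
E
```

```text
wrist
launchflange [5.79e-01 6.29e-02 2.86e-02 5.13e-02 9.38e+02]
capA [5.788e-01 6.300e-02 2.240e-02 6.910e-02 2.268e+03]
capB [4.414e-01 8.970e-02 2.220e-02 1.920e-02 1.876e+03]
capC [ 6.775e-01 -1.022e-01  2.290e-02  1.930e-02  6.330e+02]
horn [4.307e-01 2.342e-01 3.170e-02 7.270e-02 1.520e+03]
s50 [4.404e-01 3.685e-01 2.860e-02 5.190e-02 1.319e+03]
s60 [5.718e-01 2.413e-01 2.920e-02 6.180e-02 1.946e+03]
s40 [5.995e-01 3.505e-01 2.860e-02 4.200e-02 1.224e+03]
scene
launchflange [5.838e-01 6.260e-02 2.860e-02 5.210e-02 1.430e+02]
capA [5.829e-01 6.360e-02 2.270e-02 6.950e-02 2.300e+02]
capB [4.456e-01 9.050e-02 2.220e-02 1.910e-02 1.570e+02]
capC [ 6.836e-01 -1.011e-01  2.280e-02  1.970e-02  2.790e+02]
horn [4.338e-01 2.363e-01 3.360e-02 7.280e-02 2.020e+02]
s50 [4.428e-01 3.691e-01 3.110e-02 5.180e-02 1.960e+02]
s60 [5.754e-01 2.434e-01 3.000e-02 6.180e-02 2.490e+02]
s40 [6.054e-01 3.523e-01 3.050e-02 4.240e-02 2.690e+02]
side
launchflange [5.821e-01 5.670e-02 3.020e-02 5.210e-02 7.700e+01]
capA [5.828e-01 5.710e-02 2.490e-02 6.950e-02 1.240e+02]
capB [4.436e-01 8.600e-02 2.330e-02 1.870e-02 1.100e+02]
capC [ 6.83e-01 -1.03e-01  2.13e-02  1.92e-02  5.10e+01]
horn [4.330e-01 2.308e-01 3.430e-02 7.170e-02 1.080e+02]
s50 [4.445e-01 3.660e-01 3.320e-02 5.190e-02 1.090e+02]
s60 [5.759e-01 2.366e-01 3.020e-02 6.220e-02 1.230e+02]
s40 [5.954e-01 3.462e-01 2.750e-02 4.210e-02 5.500e+01]
```

```bash
sed -i 's/float(-tw\*-1)/float(-tw)/' h.py
python3 -m pendant '[{"dx":-2.8,"dy":-3.0,"dz":5,"twist":-0.7},{"dx":-2.8,"dy":-3.0,"dz":10,"twist":-0.7},{"dx":-2.8,"dy":-3.0,"dz":12,"twist":-0.7},{"dx":-2.8,"dy":-3.0,"dz":12,"twist":-0.7}]' 75 40
python3 - <<'E'
from h import *
need([.5805,.0625,.052])
P=cloud(cam('wrist'))
for k in('launchflange','capA'): print(k,circ(P,*OBJ[k],.04))
E
```

```text
time: 3.1
eef_pos: [0.5798, 0.061, 0.0864]
tcp_rot: [0.001, 1.0, 0.0, -0.002]
contact_force: [-0.3, 0.3, 0.7]
opening: 0.751
finger_force: 0.0
need [-0.08  0.15  3.44] twist -0.07 at [0.5798 0.061  0.0864] F [-0.3  0.3  0.7] t 3.1
launchflange [5.79e-01 6.33e-02 2.83e-02 5.12e-02 2.29e+03]
capA [5.791e-01 6.370e-02 2.270e-02 6.890e-02 6.396e+03]
```

```bash
python3 -m pendant '[{"dx":0,"dy":0.2,"dz":2,"twist":0},{"dx":0,"dy":0.2,"dz":3.4,"twist":0},{"dx":0,"dy":0.2,"dz":3.4,"twist":0}]' && python3 -m pendant '[{"dx":0,"dy":0,"dz":0,"twist":0},{"dx":0,"dy":0,"dz":0,"twist":0},{"dx":0,"dy":0,"dz":0,"twist":0},{"dx":0,"dy":0,"dz":0,"twist":0},{"dx":0,"dy":0,"dz":0,"twist":0}]' 0 30
python3 - <<'E'
from h import *
need([.5805,.0625,.052])
P=cloud(cam('wrist'))
for k in('launchflange','capA'): print(k,circ(P,*OBJ[k],.04))
E
python3 -m pendant '[{"dx":0,"dy":0,"dz":-2,"twist":0},{"dx":0,"dy":0,"dz":-5,"twist":0},{"dx":0,"dy":0,"dz":-10,"twist":0},{"dx":0,"dy":0,"dz":-15,"twist":0},{"dx":0,"dy":0,"dz":-15,"twist":0}]'
python3 - <<'E'
from h import *
need([.70,-.295,.25])
c=cam('wrist');P=cloud(c);print('launch',circ(P,(.58,.062),.044,.052,.04),'spig',circ(P,(.58,.062),.0535,.0575,.04))
save(c,'w3.png')
E
```

```text
time: 3.52
eef_pos: [0.5796, 0.0629, 0.0521]
tcp_rot: [0.001, 1.0, 0.0, -0.002]
contact_force: [0.3, 0.6, 1.0]
opening: 0.748
finger_force: 0.0
time: 4.15
eef_pos: [0.5814, 0.0626, 0.0543]
tcp_rot: [0.001, 1.0, -0.0, 0.001]
contact_force: [-0.1, 0.2, 3.0]
opening: 0.5
finger_force: 30.6
need [ 0.09 -0.01  0.23] twist -0.09 at [0.5814 0.0626 0.0543] F [-0.1  0.2  3. ] t 4.2
launchflange [5.723e-01 6.320e-02 2.730e-02 5.130e-02 2.724e+03]
capA [5.7330e-01 6.3100e-02 3.5000e-02 7.0400e-02 1.0302e+04]
time: 4.82
eef_pos: [0.584, 0.0626, 0.211]
tcp_rot: [0.001, 1.0, -0.0, 0.006]
contact_force: [-1.3, -0.6, 0.3]
opening: 0.498
finger_force: 30.5
need [-11.69 -35.75  -3.74] twist -0.07 at [0.584  0.0626 0.211 ] F [-1.3 -0.6  0.3] t 4.8
launch [5.792e-01 6.310e-02 2.850e-02 5.120e-02 2.099e+03] spig [5.79e-01 6.31e-02 1.79e-02 5.61e-02 6.60e+02]
```

View pics/w3.png

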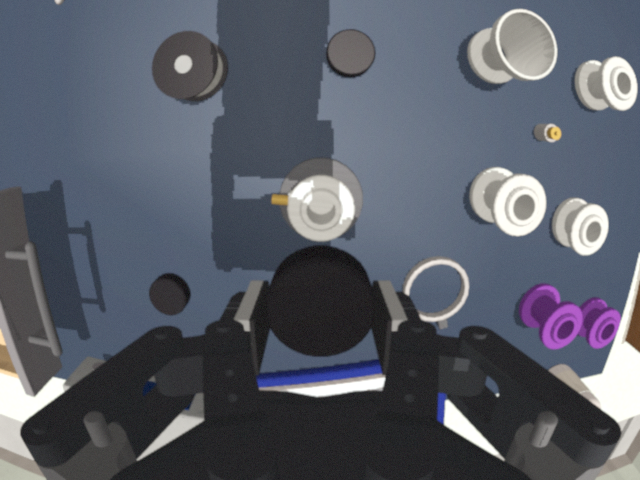

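The picture shows cap A held centrally (320,300), and the launcher's bare spigot at (320,205). Now I'll put the cap in the drawer.

```bash
python3 -m pendant '[{"dx":-11.2,"dy":-37.0,"dz":0,"twist":0},{"dx":-11.2,"dy":-37.0,"dz":0,"twist":0},{"dx":-11.2,"dy":-37.0,"dz":0,"twist":0},{"dx":-11.2,"dy":-37.0,"dz":0,"twist":0},{"dx":-11.2,"dy":-37.0,"dz":0,"twist":0},{"dx":-11.2,"dy":-37.0,"dz":0,"twist":0},{"dx":-11.2,"dy":-37.0,"dz":0,"twist":0},{"dx":-11.2,"dy":-37.0,"dz":0,"twist":0},{"dx":-11.2,"dy":-37.0,"dz":0,"twist":0}]'
python3 - <<'E'
from h import *
need([.695,-.308,.092])
c=cam('wrist');save(c,'w4.png');P=cloud(c)
k=(abs(P[...,2]-.085)<.006)&(P[...,1]<-.2)&(P[...,1]>-.5)&(c['img'][...,0].astype(int)>c['img'][...,2].astype(int)+25);print(np.percentile(P[k],[1,50,99],axis=0).round(3))
k=(P[...,2]>.12)&(P[...,2]<.16)&(P[...,1]<-.2)&(P[...,1]>-.27);print('front',np.percentile(P[k],[1,50,99],axis=0).round(3))
E
```

```text
time: 6.0
eef_pos: [0.692, -0.3055, 0.203]
tcp_rot: [0.0, 1.0, 0.001, -0.001]
contact_force: [-0.2, 0.5, 0.0]
opening: 0.503
finger_force: 30.6
need [-0.31 -0.27 11.1 ] twist -0.0 at [ 0.692  -0.3055  0.203 ] F [-0.2  0.5  0. ] t 6.0
[[ 0.561 -0.395  0.083]
 [ 0.636 -0.321  0.085]
 [ 0.726 -0.246  0.089]]
front [[ 0.547 -0.264  0.121]
 [ 0.632 -0.238  0.136]
 [ 0.735 -0.225  0.139]]
```

View pics/w4.png

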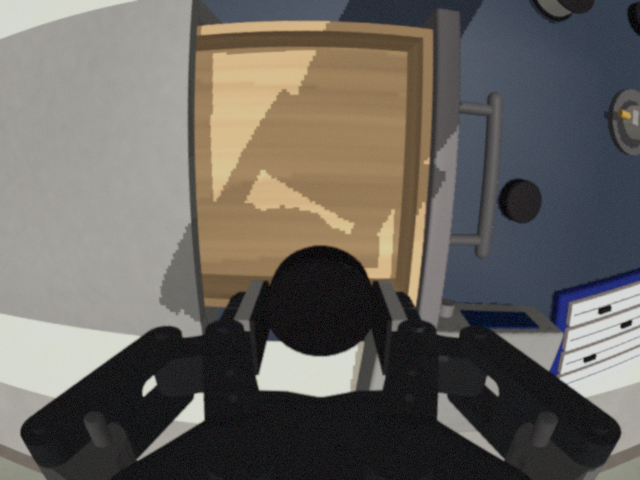

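The drawer is empty and open below the gripper (x 200–430 px), with the cap over its +x end. I'll lower it and release.

```bash
python3 -m pendant '[{"dx":0.1,"dy":-0.4,"dz":5,"twist":0},{"dx":0.1,"dy":-0.4,"dz":9,"twist":0},{"dx":0.1,"dy":-0.4,"dz":10.8,"twist":0},{"dx":0.1,"dy":-0.4,"dz":11,"twist":0},{"dx":0.1,"dy":-0.4,"dz":11,"twist":0}]' && python3 -m pendant '[{"dx":0,"dy":0,"dz":0,"twist":0},{"dx":0,"dy":0,"dz":0,"twist":0},{"dx":0,"dy":0,"dz":-1,"twist":0},{"dx":0,"dy":0,"dz":-6,"twist":0},{"dx":0,"dy":0,"dz":-12,"twist":0},{"dx":0,"dy":0,"dz":-12,"twist":0}]' 68
python3 - <<'E'
from h import *
P=cloud(cam('wrist'));print('cap in drawer',circ(P,(.69,-.31),.095,.108,.045))
need([.445,.089,.1])
P=cloud(cam('scene'))
for k in OBJ:print(k,circ(P,*OBJ[k],.045))
E
```

```text
time: 6.68
eef_pos: [0.6926, -0.3117, 0.0962]
tcp_rot: [0.0, 1.0, -0.001, 0.002]
contact_force: [0.9, 0.6, 0.4]
opening: 0.499
finger_force: 30.6
time: 7.42
eef_pos: [0.6947, -0.3135, 0.2245]
tcp_rot: [0.001, 1.0, -0.004, 0.007]
contact_force: [-0.5, -0.3, 0.6]
opening: 0.675
finger_force: 0.0
cap in drawer [ 7.028e-01 -3.101e-01  3.490e-02  1.043e-01  3.158e+03]
need [24.98 40.19 11.6 ] twist -0.09 at [ 0.6932 -0.3127  0.2201] F [-0.4 -0.3 -0.8] t 7.5
launchflange [5.834e-01 6.480e-02 2.930e-02 5.250e-02 2.660e+02]
capA None
capB [4.467e-01 8.980e-02 2.340e-02 1.960e-02 1.560e+02]
capC [ 6.839e-01 -1.014e-01  2.340e-02  1.980e-02  2.820e+02]
horn [4.346e-01 2.356e-01 3.510e-02 7.220e-02 1.900e+02]
s50 [4.451e-01 3.702e-01 3.040e-02 5.200e-02 1.940e+02]
s60 [5.740e-01 2.425e-01 3.070e-02 6.200e-02 2.570e+02]
s40 [6.027e-01 3.500e-01 3.020e-02 4.200e-02 2.660e+02]
```

```bash
python3 -m pendant '[{"dx":11.8,"dy":55.5,"dz":2,"twist":0},{"dx":11.8,"dy":55.5,"dz":2,"twist":0},{"dx":11.8,"dy":55.5,"dz":2,"twist":0},{"dx":11.8,"dy":55.5,"dz":2,"twist":0},{"dx":11.8,"dy":55.5,"dz":2,"twist":0},{"dx":11.8,"dy":55.5,"dz":2,"twist":0},{"dx":11.8,"dy":55.5,"dz":2,"twist":0},{"dx":11.8,"dy":55.5,"dz":2,"twist":0},{"dx":11.8,"dy":55.5,"dz":2,"twist":0},{"dx":11.8,"dy":55.5,"dz":2,"twist":0}]' 100 && python3 -m pendant '[{"dx":0,"dy":0,"dz":4,"twist":0},{"dx":0,"dy":0,"dz":8,"twist":0},{"dx":0,"dy":0,"dz":8,"twist":0},{"dx":0,"dy":0,"dz":8,"twist":0}]'
python3 - <<'E'
from h import *
need([.575,.242,.0365])
P=cloud(cam('wrist'))
for k in('s60','horn','s40','s50'):print(k,circ(P,*OBJ[k],.045))
print('spigot60',circ(P,(.574,.242),.0635,.07,.03))
E
```

```text
time: 8.78
eef_pos: [0.5714, 0.2471, 0.1912]
tcp_rot: [-0.002, 1.0, -0.0, -0.002]
contact_force: [-0.0, -0.3, 0.5]
opening: 1.0
finger_force: 0.0
time: 9.28
eef_pos: [0.5749, 0.2431, 0.1144]
tcp_rot: [0.001, 1.0, -0.0, 0.0]
contact_force: [0.4, 0.0, 0.6]
opening: 0.998
finger_force: 0.0
need [-0.01 -0.11  7.79] twist -0.14 at [0.5749 0.2431 0.1144] F [0.4 0.  0.6] t 9.3
s60 [5.720e-01 2.415e-01 2.840e-02 6.150e-02 4.679e+03]
horn [4.362e-01 2.341e-01 3.050e-02 7.280e-02 1.336e+03]
s40 [5.989e-01 3.513e-01 2.900e-02 4.180e-02 2.715e+03]
s50 [4.408e-01 3.696e-01 2.910e-02 5.190e-02 3.611e+03]
spigot60 [5.715e-01 2.415e-01 1.800e-02 6.590e-02 1.473e+03]
```

```bash
python3 -m pendant '[{"dx":0.3,"dy":-0.2,"dz":4,"twist":0},{"dx":0.3,"dy":-0.2,"dz":7,"twist":0},{"dx":0.3,"dy":-0.2,"dz":8.3,"twist":0},{"dx":0.3,"dy":-0.2,"dz":8.3,"twist":0},{"dx":0.3,"dy":-0.2,"dz":8.3,"twist":0}]' && python3 -m pendant '[{"dx":0,"dy":0,"dz":0,"twist":0},{"dx":0,"dy":0,"dz":0,"twist":0},{"dx":0,"dy":0,"dz":0,"twist":0},{"dx":0,"dy":0,"dz":0,"twist":0},{"dx":0,"dy":0,"dz":0,"twist":0},{"dx":0,"dy":0,"dz":0,"twist":0}]' 0 70 && python3 -m pendant '[{"dx":0,"dy":0,"dz":-3,"twist":0},{"dx":0,"dy":0,"dz":-8,"twist":0},{"dx":0,"dy":0,"dz":-13,"twist":0},{"dx":0,"dy":0,"dz":-13,"twist":0},{"dx":0,"dy":0,"dz":-13,"twist":0}]'
python3 - <<'E'
from h import *
need([.579,.0631,.15])
c=cam('wrist');P=cloud(c);s=ctrl.get_state()
x,y,z=s['eef_pos'];print('held spigot rel',circ(P,(x,y),z+.0305,z+.045,.03)-np.r_[x,y,0,z,0])
print(np.percentile(P[np.hypot(P[...,0]-x,P[...,1]-y)<.016][:,2],[5,50,95])-z)
E
```

```text
time: 9.95
eef_pos: [0.5728, 0.242, 0.0328]
tcp_rot: [0.001, 1.0, 0.0, 0.002]
contact_force: [-0.0, 0.1, 0.2]
opening: 0.997
finger_force: 0.0
time: 10.7
eef_pos: [0.5725, 0.242, 0.0324]
tcp_rot: [0.001, 1.0, 0.0, 0.001]
contact_force: [-1.3, 0.2, 4.9]
opening: 0.627
finger_force: 73.5
time: 11.32
eef_pos: [0.5702, 0.2415, 0.1593]
tcp_rot: [0.001, 1.0, -0.0, -0.001]
contact_force: [0.6, 0.5, -2.1]
opening: 0.627
finger_force: 73.7
need [ -0.91 -17.83   0.94] twist -0.09 at [0.5702 0.2415 0.1593] F [ 0.6  0.5 -2.1] t 11.3
held spigot rel [-4.96693320e-04  2.74076128e-06  3.00000000e-02  4.22998408e-02
  5.39700000e+03]
[-0.02325054  0.07826609  0.09932761]
```

```bash
python3 -m pendant '[{"dx":-0.9,"dy":-6,"dz":0,"twist":0},{"dx":-0.9,"dy":-12,"dz":1,"twist":0},{"dx":-0.9,"dy":-17.8,"dz":3,"twist":0},{"dx":-0.9,"dy":-17.8,"dz":3,"twist":0},{"dx":-0.9,"dy":-17.8,"dz":5,"twist":0},{"dx":-0.9,"dy":-17.8,"dz":5,"twist":0},{"dx":-0.9,"dy":-17.8,"dz":5,"twist":0},{"dx":-0.9,"dy":-17.8,"dz":5,"twist":0}]'
python3 - <<'E'
from h import *
need([.5798,.0633,.0824])
c=cam('wrist');P=cloud(c);print('launch',circ(P,(.58,.062),.046,.052,.04))
E
```

```text
time: 12.38
eef_pos: [0.5804, 0.0646, 0.1113]
tcp_rot: [0.0, 1.0, -0.0, 0.001]
contact_force: [-0.6, -0.2, -1.3]
opening: 0.625
finger_force: 74.1
need [ 0.06 -0.13  2.89] twist -0.0 at [0.5804 0.0646 0.1113] F [-0.6 -0.2 -1.3] t 12.4
launch [5.742e-01 6.260e-02 2.740e-02 5.100e-02 1.301e+03]
```

```bash
python3 -m pendant '[{"dx":0.05,"dy":-0.15,"dz":1,"twist":0},{"dx":0.05,"dy":-0.15,"dz":1.8,"twist":0},{"dx":0.05,"dy":-0.15,"dz":1.8,"twist":0},{"dx":0.05,"dy":-0.15,"dz":2.3,"twist":0},{"dx":0.05,"dy":-0.15,"dz":2.6,"twist":0},{"dx":0.05,"dy":-0.15,"dz":2.8,"twist":0},{"dx":0.05,"dy":-0.15,"dz":2.9,"twist":0},{"dx":0.05,"dy":-0.15,"dz":2.9,"twist":0}]'; python3 -c "
from h import *
need([.5798,.0633,.0824])"
```

```text
time: 13.42
eef_pos: [0.5796, 0.0622, 0.0825]
tcp_rot: [0.001, 1.0, -0.0, 0.0]
contact_force: [-2.8, 0.9, 3.9]
opening: 0.628
finger_force: 74.5
need [-0.02  0.11  0.01] twist -0.08 at [0.5796 0.0622 0.0825] F [-2.8  0.9  3.9] t 13.4
```

```bash
python3 -m pendant '[{"dx":0,"dy":0.05,"dz":0.15,"twist":0},{"dx":0,"dy":0.05,"dz":0.2,"twist":0},{"dx":0,"dy":0.05,"dz":0.2,"twist":0}]' && python3 -m pendant '[{"dx":0,"dy":0.05,"dz":0,"twist":0},{"dx":0,"dy":0.05,"dz":0,"twist":0},{"dx":0,"dy":0.05,"dz":0,"twist":0},{"dx":0,"dy":0.05,"dz":0,"twist":0},{"dx":0,"dy":0.05,"dz":-5,"twist":0},{"dx":0,"dy":0.05,"dz":-10,"twist":0},{"dx":0,"dy":0.05,"dz":-12,"twist":0},{"dx":0,"dy":0.05,"dz":-12,"twist":0},{"dx":0,"dy":0.05,"dz":-12,"twist":0}]' 100
python3 - <<'E'
from h import *
need([.6,.351,.15])
P=cloud(cam('wrist'));print('top flange',circ(P,(.58,.063),.100,.1125,.045),'spig',circ(P,(.58,.063),.1135,.118,.03),'lowflange',circ(P,(.58,.063),.05,.062,.045))
E
```

```text
time: 13.8
eef_pos: [0.5801, 0.0622, 0.0826]
tcp_rot: [0.001, 1.0, -0.001, 0.0]
contact_force: [-7.2, -1.6, 12.5]
opening: 0.631
finger_force: 75.1
time: 14.92
eef_pos: [0.5781, 0.0632, 0.1971]
tcp_rot: [0.001, 1.0, 0.0, -0.002]
contact_force: [-0.7, -0.3, -0.5]
opening: 1.001
finger_force: 0.0
need [-2.17 28.78  4.71] twist -0.09 at [0.5781 0.0632 0.1971] F [-0.7 -0.3 -0.5] t 14.9
top flange [5.802e-01 6.260e-02 2.840e-02 1.111e-01 3.602e+03] spig [5.798e-01 6.260e-02 1.800e-02 1.159e-01 1.103e+03] lowflange [5.737e-01 6.250e-02 2.730e-02 6.020e-02 8.370e+02]
```

```bash
python3 -m pendant '[{"dx":-2.3,"dy":6,"dz":0,"twist":0},{"dx":-2.3,"dy":12,"dz":0,"twist":0},{"dx":-2.3,"dy":18,"dz":3,"twist":0},{"dx":-2.3,"dy":24,"dz":6,"twist":0},{"dx":-2.3,"dy":28.8,"dz":9,"twist":0},{"dx":-2.3,"dy":28.8,"dz":10,"twist":0},{"dx":-2.3,"dy":28.8,"dz":10,"twist":0},{"dx":-2.3,"dy":28.8,"dz":10,"twist":0},{"dx":-2.3,"dy":28.8,"dz":10,"twist":0}]'
python3 - <<'E'
from h import *
P=cloud(cam('wrist'));a=circ(P,(.6,.351),.033,.043,.04);print('s40',a,'spig',circ(P,(.6,.351),.0435,.05,.03))
need([a[0],a[1],.012])
E
```

```text
time: 16.1
eef_pos: [0.604, 0.3501, 0.1014]
tcp_rot: [0.002, 1.0, 0.0, 0.001]
contact_force: [-0.2, -0.4, 0.1]
opening: 0.999
finger_force: 0.0
s40 [5.997e-01 3.511e-01 2.860e-02 4.140e-02 4.487e+03] spig [5.991e-01 3.513e-01 1.810e-02 4.590e-02 1.377e+03]
need [0.45 0.08 8.93] twist -0.18 at [0.604  0.3502 0.1013] F [-0.  -0.3 -0.6] t 16.1
```

```bash
python3 -m pendant '[{"dx":0.4,"dy":0.1,"dz":4,"twist":-0.2},{"dx":0.4,"dy":0.1,"dz":7.5,"twist":-0.2},{"dx":0.4,"dy":0.1,"dz":8.9,"twist":-0.2},{"dx":0.4,"dy":0.1,"dz":8.9,"twist":-0.2},{"dx":0.4,"dy":0.1,"dz":8.9,"twist":-0.2}]' && python3 -m pendant '[{"dx":0,"dy":0,"dz":0,"twist":0},{"dx":0,"dy":0,"dz":0,"twist":0},{"dx":0,"dy":0,"dz":0,"twist":0},{"dx":0,"dy":0,"dz":0,"twist":0},{"dx":0,"dy":0,"dz":0,"twist":0},{"dx":0,"dy":0,"dz":0,"twist":0}]' 0 70 && python3 -m pendant '[{"dx":0,"dy":0,"dz":-3,"twist":0},{"dx":0,"dy":0,"dz":-8,"twist":0},{"dx":0,"dy":0,"dz":-14,"twist":0},{"dx":0,"dy":0,"dz":-18,"twist":0},{"dx":0,"dy":0,"dz":-18,"twist":0},{"dx":0,"dy":0,"dz":-18,"twist":0}]'
python3 -c "
from h import *
need([.580,.0626,.17])"
```

```text
time: 16.77
eef_pos: [0.6004, 0.3526, 0.0129]
tcp_rot: [-0.001, 1.0, 0.001, 0.002]
contact_force: [0.7, -0.1, 0.5]
opening: 1.002
finger_force: 0.0
time: 17.52
eef_pos: [0.6002, 0.3527, 0.0128]
tcp_rot: [-0.001, 1.0, 0.001, 0.002]
contact_force: [-0.8, 0.0, 6.2]
opening: 0.626
finger_force: 73.7
time: 18.27
eef_pos: [0.5977, 0.3517, 0.1884]
tcp_rot: [-0.001, 1.0, -0.001, -0.002]
contact_force: [0.4, 0.2, -1.8]
opening: 0.626
finger_force: 73.7
need [  1.82 -28.91   1.88] twist 0.11 at [0.5977 0.3517 0.1884] F [ 0.4  0.2 -1.8] t 18.3
```

```bash
python3 -m pendant '[{"dx":1.7,"dy":-6,"dz":0,"twist":0},{"dx":1.7,"dy":-12,"dz":0,"twist":0},{"dx":1.7,"dy":-18,"dz":0,"twist":0},{"dx":1.7,"dy":-24,"dz":0,"twist":0},{"dx":1.7,"dy":-28.9,"dz":2,"twist":0},{"dx":1.7,"dy":-28.9,"dz":3.5,"twist":0},{"dx":1.7,"dy":-28.9,"dz":4,"twist":0},{"dx":1.7,"dy":-28.9,"dz":4,"twist":0},{"dx":1.7,"dy":-28.9,"dz":4,"twist":0},{"dx":1.7,"dy":-28.9,"dz":4,"twist":0}]'
python3 -c "
from h import *
need([.5808,.063,.1228])"
```

```text
time: 19.52
eef_pos: [0.5829, 0.0639, 0.1515]
tcp_rot: [-0.002, 1.0, -0.0, 0.001]
contact_force: [-0.5, 0.2, -1.5]
opening: 0.631
finger_force: 74.0
need [ 0.21 -0.09  2.87] twist 0.19 at [0.5829 0.0639 0.1515] F [-0.5  0.2 -1.5] t 19.5
```

```bash
python3 -m pendant '[{"dx":0.2,"dy":-0.1,"dz":1,"twist":0},{"dx":0.2,"dy":-0.1,"dz":1.8,"twist":0},{"dx":0.2,"dy":-0.1,"dz":1.8,"twist":0},{"dx":0.2,"dy":-0.1,"dz":2.3,"twist":0},{"dx":0.2,"dy":-0.1,"dz":2.6,"twist":0},{"dx":0.2,"dy":-0.1,"dz":2.8,"twist":0},{"dx":0.2,"dy":-0.1,"dz":3.0,"twist":0},{"dx":0.2,"dy":-0.1,"dz":3.0,"twist":0}]'; python3 -c "
from h import *
need([.5808,.063,.1228])"
```

```text
time: 20.52
eef_pos: [0.5814, 0.0621, 0.1229]
tcp_rot: [-0.001, 1.0, -0.0, 0.001]
contact_force: [-2.1, -0.6, 6.5]
opening: 0.631
finger_force: 74.6
need [0.06 0.09 0.01] twist 0.12 at [0.5814 0.0621 0.1229] F [-2.1 -0.6  6.5] t 20.5
```

```bash
python3 -m pendant '[{"dx":0,"dy":0,"dz":0.15,"twist":0},{"dx":0,"dy":0,"dz":0.15,"twist":0}]' && python3 -m pendant '[{"dx":0,"dy":0,"dz":0,"twist":0},{"dx":0,"dy":0,"dz":0,"twist":0},{"dx":0,"dy":0,"dz":0,"twist":0},{"dx":0,"dy":0,"dz":0,"twist":0},{"dx":0,"dy":0,"dz":-5,"twist":0},{"dx":0,"dy":0,"dz":-10,"twist":0},{"dx":0,"dy":0,"dz":-12,"twist":0},{"dx":0,"dy":0,"dz":-12,"twist":0},{"dx":0,"dy":0,"dz":-12,"twist":0}]' 100
python3 - <<'E'
from h import *
P=cloud(cam('wrist'));print('top flange',circ(P,(.58,.063),.140,.1525,.045),'spig',circ(P,(.58,.063),.1535,.158,.03))
need([.443,.37,.11])
E
```

```text
time: 20.78
eef_pos: [0.5821, 0.0621, 0.123]
tcp_rot: [-0.001, 1.0, -0.0, 0.002]
contact_force: [-3.4, 0.7, 11.5]
opening: 0.624
finger_force: 74.9
time: 21.9
eef_pos: [0.5792, 0.0622, 0.2366]
tcp_rot: [-0.001, 1.0, 0.0, -0.002]
contact_force: [-0.4, -0.5, -0.5]
opening: 0.994
finger_force: 0.0
top flange [5.816e-01 6.240e-02 2.840e-02 1.512e-01 3.582e+03] spig [5.812e-01 6.230e-02 1.800e-02 1.559e-01 1.123e+03]
need [13.49 30.8  12.7 ] twist 0.11 at [0.5791 0.0622 0.2362] F [ 0.2 -0.2 -0.1] t 21.9
```

```bash
python3 -m pendant '[{"dx":2.2,"dy":5,"dz":0,"twist":0},{"dx":4.4,"dy":10,"dz":0,"twist":0},{"dx":6.6,"dy":15,"dz":0,"twist":0},{"dx":8.8,"dy":20,"dz":2,"twist":0},{"dx":11,"dy":25,"dz":6,"twist":0},{"dx":13.5,"dy":30.8,"dz":10,"twist":0},{"dx":13.5,"dy":30.8,"dz":12.5,"twist":0},{"dx":13.5,"dy":30.8,"dz":12.5,"twist":0},{"dx":13.5,"dy":30.8,"dz":12.5,"twist":0},{"dx":13.5,"dy":30.8,"dz":12.5,"twist":0}]'
python3 - <<'E'
from h import *
P=cloud(cam('wrist'));a=circ(P,(.442,.37),.043,.053,.04);print('s50',a,'spig',circ(P,(.442,.37),.0535,.06,.03))
need([a[0],a[1],.022])
E
```

```text
time: 23.2
eef_pos: [0.4464, 0.3696, 0.116]
tcp_rot: [-0.0, 1.0, 0.001, 0.001]
contact_force: [0.9, -0.6, 0.3]
opening: 0.999
finger_force: 0.0
s50 [4.403e-01 3.698e-01 2.840e-02 5.150e-02 4.309e+03] spig [4.402e-01 3.696e-01 1.800e-02 5.590e-02 1.351e+03]
need [0.63 0.01 9.4 ] twist 0.03 at [0.4463 0.3696 0.116 ] F [ 0.1  0.  -0.2] t 23.2
```

```bash
python3 -m pendant '[{"dx":0.6,"dy":0.05,"dz":4,"twist":0},{"dx":0.6,"dy":0.05,"dz":8,"twist":0},{"dx":0.6,"dy":0.05,"dz":9.4,"twist":0},{"dx":0.6,"dy":0.05,"dz":9.4,"twist":0},{"dx":0.6,"dy":0.05,"dz":9.4,"twist":0}]' && python3 -m pendant '[{"dx":0,"dy":0,"dz":0,"twist":0},{"dx":0,"dy":0,"dz":0,"twist":0},{"dx":0,"dy":0,"dz":0,"twist":0},{"dx":0,"dy":0,"dz":0,"twist":0},{"dx":0,"dy":0,"dz":0,"twist":0},{"dx":0,"dy":0,"dz":0,"twist":0}]' 0 70 && python3 -m pendant '[{"dx":0,"dy":0,"dz":-3,"twist":0},{"dx":0,"dy":0,"dz":-8,"twist":0},{"dx":0,"dy":0,"dz":-14,"twist":0},{"dx":0,"dy":0,"dz":-20,"twist":0},{"dx":0,"dy":0,"dz":-20,"twist":0},{"dx":0,"dy":0,"dz":-20,"twist":0}]'
python3 -c "
from h import *
need([.5815,.0626,.20])"
```

```text
time: 23.88
eef_pos: [0.4404, 0.371, 0.0223]
tcp_rot: [-0.001, 1.0, 0.001, 0.002]
contact_force: [0.8, 0.5, -0.4]
opening: 1.0
finger_force: 0.0
time: 24.62
eef_pos: [0.44, 0.371, 0.0221]
tcp_rot: [-0.001, 1.0, 0.001, 0.001]
contact_force: [-0.5, -1.5, 5.4]
opening: 0.625
finger_force: 72.7
time: 25.38
eef_pos: [0.4381, 0.37, 0.2192]
tcp_rot: [-0.001, 1.0, -0.0, -0.001]
contact_force: [-0.1, -0.8, -1.0]
opening: 0.626
finger_force: 73.7
need [-14.28 -30.77   1.92] twist 0.12 at [0.4381 0.37   0.2192] F [-0.1 -0.8 -1. ] t 25.4
```

```bash
python3 -m pendant '[{"dx":-2.4,"dy":-5,"dz":0,"twist":0},{"dx":-4.7,"dy":-10,"dz":0,"twist":0},{"dx":-7,"dy":-15,"dz":0,"twist":0},{"dx":-9.4,"dy":-20,"dz":0,"twist":0},{"dx":-11.7,"dy":-25,"dz":0,"twist":0},{"dx":-14.2,"dy":-30.8,"dz":1,"twist":0},{"dx":-14.2,"dy":-30.8,"dz":2,"twist":0},{"dx":-14.2,"dy":-30.8,"dz":2,"twist":0},{"dx":-14.2,"dy":-30.8,"dz":2,"twist":0},{"dx":-14.2,"dy":-30.8,"dz":2,"twist":0}]'
python3 -c "
from h import *
need([.5813,.063,.1721])"
```

```text
time: 26.62
eef_pos: [0.5811, 0.064, 0.2005]
tcp_rot: [-0.002, 1.0, 0.0, 0.0]
contact_force: [-0.2, -0.6, -2.4]
opening: 0.627
finger_force: 74.1
need [-0.01 -0.1   2.84] twist 0.23 at [0.5811 0.064  0.2005] F [-0.2 -0.6 -2.4] t 26.6
```

```bash
python3 -m pendant '[{"dx":0,"dy":-0.1,"dz":1,"twist":0},{"dx":0,"dy":-0.1,"dz":1.8,"twist":0},{"dx":0,"dy":-0.1,"dz":1.8,"twist":0},{"dx":0,"dy":-0.1,"dz":2.3,"twist":0},{"dx":0,"dy":-0.1,"dz":2.6,"twist":0},{"dx":0,"dy":-0.1,"dz":2.8,"twist":0},{"dx":0,"dy":-0.1,"dz":3.0,"twist":0},{"dx":0,"dy":-0.1,"dz":3.0,"twist":0}]'; python3 -c "
from h import *
need([.5813,.063,.1721])"
```

```text
time: 27.62
eef_pos: [0.5824, 0.0616, 0.1722]
tcp_rot: [-0.001, 1.0, -0.0, 0.001]
contact_force: [-1.9, 0.2, 6.9]
opening: 0.626
finger_force: 74.6
need [0.11 0.14 0.01] twist 0.11 at [0.5824 0.0616 0.1722] F [-1.9  0.2  6.9] t 27.6
```

```bash
python3 -m pendant '[{"dx":0,"dy":0,"dz":0.15,"twist":0},{"dx":0,"dy":0,"dz":0.15,"twist":0}]' && python3 -m pendant '[{"dx":0,"dy":0,"dz":0,"twist":0},{"dx":0,"dy":0,"dz":0,"twist":0},{"dx":0,"dy":0,"dz":0,"twist":0},{"dx":0,"dy":0,"dz":0,"twist":0},{"dx":0,"dy":0,"dz":-5,"twist":0},{"dx":0,"dy":0,"dz":-10,"twist":0},{"dx":0,"dy":0,"dz":-11,"twist":0},{"dx":0,"dy":0,"dz":-11,"twist":0},{"dx":0,"dy":0,"dz":-11,"twist":0}]' 100
python3 - <<'E'
from h import *
P=cloud(cam('wrist'));print('top flange',circ(P,(.58,.063),.190,.2025,.045),'spig',circ(P,(.58,.063),.2035,.208,.03))
need([.435,.235,.14])
E
```

```text
time: 27.88
eef_pos: [0.5832, 0.0616, 0.1722]
tcp_rot: [-0.001, 1.0, -0.0, 0.002]
contact_force: [-2.3, 0.2, 9.1]
opening: 0.629
finger_force: 74.9
time: 29.0
eef_pos: [0.5804, 0.0617, 0.2762]
tcp_rot: [-0.001, 1.0, 0.0, -0.002]
contact_force: [-0.7, -0.9, -0.2]
opening: 0.998
finger_force: 0.0
top flange [5.826e-01 6.200e-02 2.850e-02 2.011e-01 3.915e+03] spig [5.823e-01 6.180e-02 1.810e-02 2.059e-01 1.204e+03]
need [14.44 17.36 13.67] twist 0.11 at [0.5804 0.0617 0.276 ] F [ 0.5 -0.3  0.4] t 29.1
```

```bash
python3 -m pendant '[{"dx":4,"dy":4.5,"dz":0,"twist":0},{"dx":8,"dy":9,"dz":0,"twist":0},{"dx":12,"dy":13.5,"dz":4,"twist":0},{"dx":14.4,"dy":17.3,"dz":8,"twist":0},{"dx":14.4,"dy":17.3,"dz":12,"twist":0},{"dx":14.4,"dy":17.3,"dz":14,"twist":0},{"dx":14.4,"dy":17.3,"dz":14,"twist":0},{"dx":14.4,"dy":17.3,"dz":14,"twist":0},{"dx":14.4,"dy":17.3,"dz":14,"twist":0}]'
python3 - <<'E'
from h import *
P=cloud(cam('wrist'));print(circ(P,(.433,.235),.062,.08,.045),'rim',circ(P,(.433,.235),.070,.08,.045))
need([.433,.2345,.042])
E
```

```text
time: 30.18
eef_pos: [0.4381, 0.2344, 0.14]
tcp_rot: [-0.001, 1.0, 0.0, 0.001]
contact_force: [-0.4, 0.5, 0.0]
opening: 1.0
finger_force: 0.0
[4.302e-01 2.343e-01 3.140e-02 7.270e-02 2.614e+03] rim [4.302e-01 2.343e-01 3.140e-02 7.290e-02 1.481e+03]
need [0.53 0.   9.8 ] twist 0.09 at [0.4381 0.2344 0.14  ] F [-0.7 -0.8  0. ] t 30.2
```

```bash
python3 -m pendant '[{"dx":0.8,"dy":0.05,"dz":4,"twist":0},{"dx":0.8,"dy":0.05,"dz":8,"twist":0},{"dx":0.8,"dy":0.05,"dz":9.8,"twist":0},{"dx":0.8,"dy":0.05,"dz":9.8,"twist":0},{"dx":0.8,"dy":0.05,"dz":9.8,"twist":0}]' && python3 -m pendant '[{"dx":0,"dy":0,"dz":0,"twist":0},{"dx":0,"dy":0,"dz":0,"twist":0},{"dx":0,"dy":0,"dz":0,"twist":0},{"dx":0,"dy":0,"dz":0,"twist":0},{"dx":0,"dy":0,"dz":0,"twist":0}]' 0 70 && python3 -m pendant '[{"dx":0,"dy":0,"dz":-3,"twist":0},{"dx":0,"dy":0,"dz":-8,"twist":0},{"dx":0,"dy":0,"dz":-14,"twist":0},{"dx":0,"dy":0,"dz":-20,"twist":0},{"dx":0,"dy":0,"dz":-23,"twist":0},{"dx":0,"dy":0,"dz":-23,"twist":0},{"dx":0,"dy":0,"dz":-23,"twist":0}]'
python3 -c "
from h import *
need([.5825,.0625,.27])"
```

```text
time: 30.85
eef_pos: [0.4303, 0.2351, 0.0421]
tcp_rot: [-0.001, 1.0, 0.0, 0.001]
contact_force: [0.4, -0.5, 0.5]
opening: 0.999
finger_force: 0.0
time: 31.48
eef_pos: [0.4304, 0.2351, 0.0427]
tcp_rot: [-0.001, 1.0, 0.0, 0.001]
contact_force: [-1.4, -1.3, 5.5]
opening: 0.703
finger_force: 74.4
time: 32.35
eef_pos: [0.428, 0.2345, 0.2686]
tcp_rot: [-0.001, 1.0, -0.0, -0.002]
contact_force: [-0.2, -0.1, -2.4]
opening: 0.704
finger_force: 76.0
need [-15.41 -17.23  -0.17] twist 0.11 at [0.428  0.2345 0.2686] F [-0.2 -0.1 -2.4] t 32.4
```

```bash
python3 -m pendant '[{"dx":-4,"dy":-4.3,"dz":-0.8,"twist":0},{"dx":-8,"dy":-8.6,"dz":-0.8,"twist":0},{"dx":-12,"dy":-13,"dz":-0.8,"twist":0},{"dx":-15.4,"dy":-17.2,"dz":-0.8,"twist":0},{"dx":-15.4,"dy":-17.2,"dz":-0.5,"twist":0},{"dx":-15.4,"dy":-17.2,"dz":-0.2,"twist":0},{"dx":-15.4,"dy":-17.2,"dz":-0.2,"twist":0},{"dx":-15.4,"dy":-17.2,"dz":-0.2,"twist":0}]'
python3 -c "
from h import *
need([.5827,.0622,.2427])"
```

```text
time: 33.35
eef_pos: [0.5828, 0.0643, 0.2726]
tcp_rot: [-0.002, 1.0, 0.0, -0.0]
contact_force: [0.5, 0.2, -0.9]
opening: 0.707
finger_force: 76.2
need [ 0.01 -0.21  2.99] twist 0.21 at [0.5828 0.0643 0.2726] F [ 0.5  0.2 -0.9] t 33.4
```

```bash
python3 -m pendant '[{"dx":0,"dy":-0.15,"dz":1,"twist":0},{"dx":0,"dy":-0.15,"dz":2.0,"twist":0},{"dx":0,"dy":-0.15,"dz":2.0,"twist":0},{"dx":0,"dy":-0.15,"dz":2.4,"twist":0},{"dx":0,"dy":-0.15,"dz":2.7,"twist":0},{"dx":0,"dy":-0.15,"dz":2.9,"twist":0},{"dx":0,"dy":-0.15,"dz":3.1,"twist":0},{"dx":0,"dy":-0.15,"dz":3.1,"twist":0}]'; python3 -c "
from h import *
need([.5827,.0622,.2427])"
```

```text
time: 34.35
eef_pos: [0.5838, 0.0617, 0.2427]
tcp_rot: [-0.001, 1.0, 0.0, 0.001]
contact_force: [-1.7, -0.0, 2.4]
opening: 0.699
finger_force: 76.6
need [0.11 0.05 0.  ] twist 0.11 at [0.5838 0.0617 0.2427] F [-1.7 -0.   2.4] t 34.4
```

```bash
python3 -m pendant '[{"dx":0,"dy":0,"dz":0.15,"twist":0},{"dx":0,"dy":0,"dz":0.15,"twist":0}]' && python3 -m pendant '[{"dx":0,"dy":0,"dz":0,"twist":0},{"dx":0,"dy":0,"dz":0,"twist":0},{"dx":0,"dy":0,"dz":0,"twist":0},{"dx":0,"dy":0,"dz":0,"twist":0},{"dx":0,"dy":0,"dz":-4,"twist":0},{"dx":0,"dy":0,"dz":-8,"twist":0},{"dx":0,"dy":0,"dz":-9.5,"twist":0},{"dx":0,"dy":0,"dz":-9.5,"twist":0},{"dx":0,"dy":0,"dz":-9.5,"twist":0}]' 100
python3 - <<'E'
from h import *
P=cloud(cam('wrist'));print('horn',circ(P,(.583,.062),.262,.28,.045))
need([.682,-.1015,.15])
c=cam('scene');P=cloud(c);print([circ(P,*OBJ[k],.06) for k in('capB','capC')]);cv2.imwrite('pics/s5.png',cv2.resize(c['img'][110:330,140:520,::-1],None,fx=2,fy=2))
E
```

```text
time: 34.6
eef_pos: [0.5845, 0.0618, 0.2427]
tcp_rot: [-0.001, 1.0, 0.0, 0.002]
contact_force: [-0.7, -0.3, 5.3]
opening: 0.701
finger_force: 77.1
time: 35.72
eef_pos: [0.5827, 0.0617, 0.3328]
tcp_rot: [-0.001, 1.0, 0.0, -0.002]
contact_force: [0.8, 0.1, 0.2]
opening: 0.996
finger_force: 0.0
horn [5.839e-01 6.120e-02 3.140e-02 2.727e-01 2.759e+03]
need [ -9.98 -16.34  18.21] twist 0.11 at [0.5826 0.0617 0.3326] F [ 0.1 -0.3  0.1] t 35.8
[None, array([ 7.11e-01, -8.16e-02,  2.32e-02,  1.99e-02,  3.01e+02])]
```

View pics/s5.png

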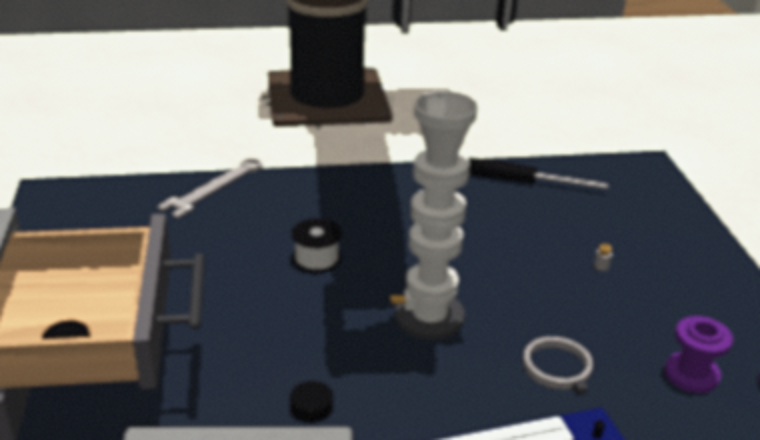

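The whole stack stands straight at picture (435,220), with horn top measured at 0.273 m against 0.272 expected. Cap A is in the drawer (65,330), and cap C has been knocked to (312,400). Now to fetch cap C.

```bash
python3 -m pendant '[{"dx":-4,"dy":-5,"dz":0,"twist":0},{"dx":-8,"dy":-10,"dz":0,"twist":0},{"dx":-12.4,"dy":-14.3,"dz":0,"twist":0},{"dx":-12.4,"dy":-14.3,"dz":6,"twist":0},{"dx":-12.4,"dy":-14.3,"dz":12,"twist":0},{"dx":-12.4,"dy":-14.3,"dz":18,"twist":0},{"dx":-12.4,"dy":-14.3,"dz":22,"twist":0},{"dx":-12.4,"dy":-14.3,"dz":22,"twist":0},{"dx":-12.4,"dy":-14.3,"dz":22,"twist":0}]' 75
python3 - <<'E'
from h import *
P=cloud(cam('wrist'));a=circ(P,(.707,-.082),.012,.025,.05);print(a)
need([a[0],a[1]+.0005,.004])
E
```

```text
time: 36.95
eef_pos: [0.7086, -0.0813, 0.1167]
tcp_rot: [-0.001, 1.0, -0.0, 0.001]
contact_force: [-0.1, 0.2, 0.1]
opening: 0.751
finger_force: 0.0
[ 7.087e-01 -8.280e-02  2.250e-02  1.900e-02  3.188e+03]
need [ 0.12 -0.06 11.42] twist 0.12 at [ 0.7094 -0.0815  0.1182] F [-0.4 -0.4  0.6] t 37.0
```

```bash
python3 -m pendant '[{"dx":0.1,"dy":-0.1,"dz":5,"twist":0},{"dx":0.1,"dy":-0.1,"dz":9,"twist":0},{"dx":0.1,"dy":-0.1,"dz":11,"twist":0},{"dx":0.1,"dy":-0.1,"dz":11.3,"twist":0},{"dx":0.1,"dy":-0.1,"dz":11.3,"twist":0}]' && python3 -m pendant '[{"dx":0,"dy":0,"dz":0,"twist":0},{"dx":0,"dy":0,"dz":0,"twist":0},{"dx":0,"dy":0,"dz":0,"twist":0},{"dx":0,"dy":0,"dz":0,"twist":0},{"dx":0,"dy":0,"dz":0,"twist":0}]' 0 30 && python3 -m pendant '[{"dx":0,"dy":0,"dz":-5,"twist":0},{"dx":0,"dy":0,"dz":-11,"twist":0},{"dx":0,"dy":0,"dz":-17,"twist":0},{"dx":0,"dy":0,"dz":-20,"twist":0},{"dx":0,"dy":0,"dz":-20,"twist":0},{"dx":0,"dy":0,"dz":-20,"twist":0}]'
python3 -c "
from h import *
need([.635,-.31,.21])"
```

```text
time: 37.62
eef_pos: [0.7084, -0.0825, 0.0046]
tcp_rot: [-0.001, 1.0, -0.0, 0.002]
contact_force: [-0.7, -0.0, 0.6]
opening: 0.75
finger_force: 0.0
time: 38.25
eef_pos: [0.7084, -0.0825, 0.0049]
tcp_rot: [-0.001, 1.0, -0.0, 0.002]
contact_force: [-0.8, 0.5, 6.3]
opening: 0.5
finger_force: 30.7
time: 39.0
eef_pos: [0.7056, -0.0819, 0.1999]
tcp_rot: [-0.001, 1.0, 0.0, -0.002]
contact_force: [-0.6, 0.4, -0.6]
opening: 0.5
finger_force: 30.6
need [  7.11 -22.8   -1.01] twist 0.11 at [ 0.7056 -0.0819  0.1999] F [-0.6  0.4 -0.6] t 39.0
```

```bash
python3 -m pendant '[{"dx":2,"dy":-6,"dz":-1,"twist":0},{"dx":4,"dy":-12,"dz":-1,"twist":0},{"dx":6.6,"dy":-18,"dz":-1,"twist":0},{"dx":6.6,"dy":-22.8,"dz":-1,"twist":0},{"dx":6.6,"dy":-22.8,"dz":-1,"twist":0},{"dx":6.6,"dy":-22.8,"dz":-1,"twist":0},{"dx":6.6,"dy":-22.8,"dz":-1,"twist":0},{"dx":6.6,"dy":-22.8,"dz":-1,"twist":0}]'
python3 - <<'E'
from h import *
need([.640,-.31,.093])
c=cam('wrist');save(c,'w6.png');P=cloud(c);print(circ(P,(.692,-.31),.098,.107,.035))
E
```

```text
time: 40.0
eef_pos: [0.6415, -0.3087, 0.2119]
tcp_rot: [-0.002, 1.0, 0.0, -0.0]
contact_force: [-1.1, 0.2, 0.5]
opening: 0.499
finger_force: 30.7
need [ 0.15 -0.13 11.89] twist 0.22 at [ 0.6415 -0.3087  0.2119] F [-1.1  0.2  0.5] t 40.0
None
```

View pics/w6.png

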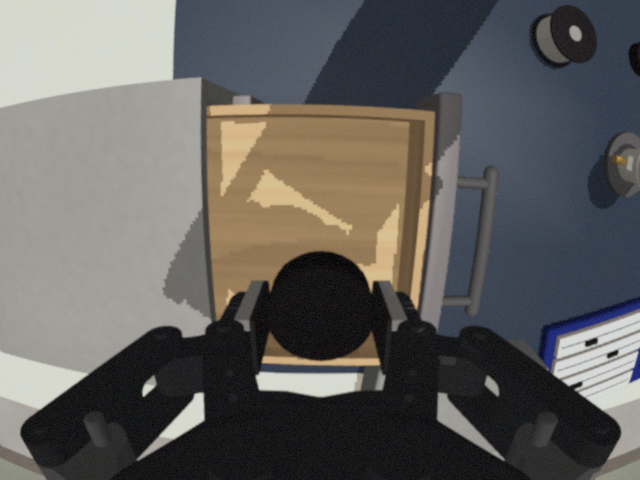

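Cap C is held over the drawer middle; cap A is hidden behind it. Lowering now.

```bash
python3 -m pendant '[{"dx":0.15,"dy":-0.2,"dz":5,"twist":0},{"dx":0.15,"dy":-0.2,"dz":9,"twist":0},{"dx":0.15,"dy":-0.2,"dz":11.3,"twist":0},{"dx":0.15,"dy":-0.2,"dz":11.8,"twist":0},{"dx":0.15,"dy":-0.2,"dz":11.8,"twist":0}]' && python3 -m pendant '[{"dx":0,"dy":0,"dz":0,"twist":0},{"dx":0,"dy":0,"dz":0,"twist":0},{"dx":0,"dy":0,"dz":-1,"twist":0},{"dx":0,"dy":0,"dz":-6,"twist":0},{"dx":0,"dy":0,"dz":-12,"twist":0},{"dx":0,"dy":0,"dz":-13,"twist":0},{"dx":0,"dy":0,"dz":-13,"twist":0}]' 68
python3 - <<'E'
from h import *
need([.4435,.089,.22])
P=cloud(cam('scene'))
k=(P[...,2]>.098)&(P[...,2]<.11)&(P[...,1]>-.35)&(P[...,1]<-.27)&(P[...,0]>.57)&(P[...,0]<.725);print(np.percentile(P[k],[0,100],axis=0).round(3))
P=cloud(cam('wrist'));k=(P[...,2]>.099)&(P[...,2]<.108)&(P[...,1]>-.36)&(P[...,1]<-.26)&(P[...,0]>.57)&(P[...,0]<.725);print(np.percentile(P[k],[0,100],axis=0).round(3))
P=cloud(cam('side'));print('capB',circ(P,OBJ['capB'][0],.012,.025,.06))
E
```

```text
time: 40.67
eef_pos: [0.6405, -0.3126, 0.0956]
tcp_rot: [-0.001, 1.0, -0.001, 0.001]
contact_force: [-0.1, -0.4, 0.8]
opening: 0.494
finger_force: 30.7
time: 41.55
eef_pos: [0.6402, -0.3126, 0.2265]
tcp_rot: [-0.001, 1.0, -0.001, 0.001]
contact_force: [-0.6, 0.4, -0.7]
opening: 0.68
finger_force: 0.0
need [19.59 40.2   0.51] twist 0.11 at [ 0.6402 -0.3126  0.2265] F [-0.6  0.4 -0.7] t 41.5
[[ 0.623 -0.333  0.098]
 [ 0.701 -0.289  0.106]]
[[ 0.62  -0.335  0.099]
 [ 0.712 -0.291  0.105]]
capB [4.427e-01 8.410e-02 2.410e-02 2.000e-02 1.110e+02]
```

```bash
python3 -m pendant '[{"dx":6,"dy":5,"dz":0,"twist":0},{"dx":12,"dy":10,"dz":0,"twist":0},{"dx":17,"dy":15,"dz":0,"twist":0},{"dx":19.5,"dy":20,"dz":0,"twist":0},{"dx":19.5,"dy":26,"dz":0,"twist":0},{"dx":19.5,"dy":32,"dz":0,"twist":0},{"dx":19.5,"dy":38,"dz":2,"twist":0},{"dx":19.5,"dy":40.1,"dz":6,"twist":0},{"dx":19.5,"dy":40.1,"dz":10,"twist":0},{"dx":19.5,"dy":40.1,"dz":11,"twist":0}]' 75 && python3 -m pendant '[{"dx":0,"dy":0,"dz":0,"twist":0},{"dx":0,"dy":0,"dz":0,"twist":0},{"dx":0,"dy":0,"dz":0,"twist":0}]'
python3 - <<'E'
from h import *
P=cloud(cam('wrist'));a=circ(P,(.4425,.088),.012,.025,.05);print(a)
need([a[0],a[1]+.0005,.005])
E
```

```text
time: 42.95
eef_pos: [0.4403, 0.089, 0.1099]
tcp_rot: [-0.002, 1.0, 0.0, -0.005]
contact_force: [0.2, -0.7, 0.6]
opening: 0.752
finger_force: 0.0
time: 43.32
eef_pos: [0.4451, 0.0879, 0.1158]
tcp_rot: [-0.0, 1.0, -0.0, 0.002]
contact_force: [0.5, -1.1, -0.7]
opening: 0.751
finger_force: 0.0
[4.415e-01 9.030e-02 2.250e-02 1.900e-02 3.238e+03]
need [ 0.37  0.29 11.06] twist 0.06 at [0.4449 0.088  0.1156] F [ 0.7  0.2 -0.4] t 43.4
```

```bash
python3 -m pendant '[{"dx":0.35,"dy":0.25,"dz":5,"twist":0},{"dx":0.35,"dy":0.25,"dz":9,"twist":0},{"dx":0.35,"dy":0.25,"dz":10.8,"twist":0},{"dx":0.35,"dy":0.25,"dz":11,"twist":0},{"dx":0.35,"dy":0.25,"dz":11,"twist":0}]' && python3 -m pendant '[{"dx":0,"dy":0,"dz":0,"twist":0},{"dx":0,"dy":0,"dz":0,"twist":0},{"dx":0,"dy":0,"dz":0,"twist":0},{"dx":0,"dy":0,"dz":0,"twist":0},{"dx":0,"dy":0,"dz":0,"twist":0}]' 0 30 && python3 -m pendant '[{"dx":0,"dy":0,"dz":-5,"twist":0},{"dx":0,"dy":0,"dz":-11,"twist":0},{"dx":0,"dy":0,"dz":-17,"twist":0},{"dx":0,"dy":0,"dz":-20,"twist":0},{"dx":0,"dy":0,"dz":-20,"twist":0},{"dx":0,"dy":0,"dz":-20,"twist":0}]'
python3 -c "
from h import *
need([.588,-.31,.21])"
```

```text
time: 44.0
eef_pos: [0.4414, 0.0907, 0.0052]
tcp_rot: [-0.001, 1.0, -0.0, 0.001]
contact_force: [0.2, 0.2, 0.8]
opening: 0.756
finger_force: 0.0
time: 44.62
eef_pos: [0.4417, 0.0908, 0.0058]
tcp_rot: [-0.001, 1.0, -0.0, 0.001]
contact_force: [-1.3, 0.8, 6.9]
opening: 0.495
finger_force: 30.1
time: 45.38
eef_pos: [0.4394, 0.0909, 0.2028]
tcp_rot: [-0.001, 1.0, 0.0, -0.001]
contact_force: [-0.4, -0.4, -0.2]
opening: 0.496
finger_force: 30.8
need [-14.77 -40.12  -0.75] twist 0.11 at [0.4394 0.0909 0.2028] F [-0.4 -0.4 -0.2] t 45.4
```

```bash
python3 -m pendant '[{"dx":0,"dy":-6,"dz":-1,"twist":0},{"dx":0,"dy":-12,"dz":-1,"twist":0},{"dx":-2,"dy":-18,"dz":-1,"twist":0},{"dx":-5,"dy":-23,"dz":-1,"twist":0},{"dx":-8,"dy":-28,"dz":-1,"twist":0},{"dx":-11,"dy":-33,"dz":-1,"twist":0},{"dx":-14.6,"dy":-38,"dz":-1,"twist":0},{"dx":-14.6,"dy":-40.1,"dz":-1,"twist":0},{"dx":-14.6,"dy":-40.1,"dz":-1,"twist":0},{"dx":-14.6,"dy":-40.1,"dz":-1,"twist":0}]' && python3 -m pendant '[{"dx":0,"dy":0,"dz":0,"twist":0},{"dx":0,"dy":0,"dz":0,"twist":0}]'
python3 -c "
from h import *
need([.588,-.31,.0935])
P=cloud(cam('wrist'));k=(P[...,2]>.082)&(P[...,2]<.088)&(P[...,1]>-.36)&(P[...,1]<-.26)&(P[...,0]>.5)&(P[...,0]<.7);print(np.percentile(P[k],[0.5,100],axis=0).round(3))
"
```

```text
time: 46.62
eef_pos: [0.5863, -0.3083, 0.2134]
tcp_rot: [-0.001, 1.0, 0.001, -0.001]
contact_force: [0.8, -0.3, 0.3]
opening: 0.498
finger_force: 30.8
time: 46.88
eef_pos: [0.5871, -0.3088, 0.2149]
tcp_rot: [-0.002, 1.0, -0.0, 0.0]
contact_force: [-0.2, -0.6, 0.2]
opening: 0.501
finger_force: 30.8
need [-0.08 -0.12 12.14] twist 0.18 at [ 0.5871 -0.3088  0.2149] F [-0.2 -0.6  0.2] t 46.9
[[ 0.554 -0.36   0.083]
 [ 0.7   -0.26   0.088]]
```

```bash
python3 -m pendant '[{"dx":-0.2,"dy":-0.2,"dz":5,"twist":0},{"dx":-0.2,"dy":-0.2,"dz":9,"twist":0},{"dx":-0.2,"dy":-0.2,"dz":11.5,"twist":0},{"dx":-0.2,"dy":-0.2,"dz":12.1,"twist":0},{"dx":-0.2,"dy":-0.2,"dz":12.1,"twist":0}]' && python3 -m pendant '[{"dx":0,"dy":0,"dz":0,"twist":0},{"dx":0,"dy":0,"dz":0,"twist":0},{"dx":0,"dy":0,"dz":-1,"twist":0},{"dx":0,"dy":0,"dz":-6,"twist":0},{"dx":0,"dy":0,"dz":-12,"twist":0},{"dx":0,"dy":0,"dz":-13,"twist":0},{"dx":0,"dy":0,"dz":-13,"twist":0}]' 68
python3 - <<'E'
from h import *
need([.646,-.12,.10])
c=cam('scene');save(c,'s7.png');P=cloud(c)
k=(P[...,2]>.105)&(P[...,2]<.12)&(P[...,1]>-.205)&(P[...,1]<-.15)&(P[...,0]>.55)&(P[...,0]<.74);print('handle',np.percentile(P[k],[1,50,99],axis=0).round(3))
cv2.imwrite('pics/s7.png',cv2.resize(c['img'][110:340,60:460,::-1],None,fx=1.9,fy=1.9))
E
```

```text
time: 47.55
eef_pos: [0.5896, -0.312, 0.094]
tcp_rot: [-0.001, 1.0, -0.0, 0.0]
contact_force: [1.0, -0.9, -0.1]
opening: 0.494
finger_force: 30.8
time: 48.42
eef_pos: [0.5896, -0.3122, 0.2251]
tcp_rot: [-0.001, 1.0, -0.001, 0.001]
contact_force: [-0.1, -0.6, -0.0]
opening: 0.686
finger_force: 0.0
need [-5.65 19.23 12.49] twist 0.11 at [ 0.5896 -0.3122  0.2251] F [-0.1 -0.6 -0. ] t 48.4
handle [[ 0.595 -0.205  0.109]
 [ 0.658 -0.19   0.116]
 [ 0.706 -0.183  0.119]]
```

View pics/s7.png

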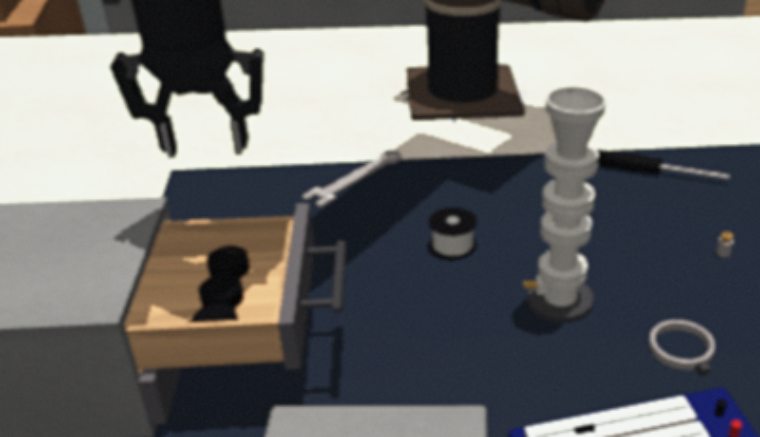

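The three caps lie in a row in the drawer (220,285), and the stack stands at (570,200). Now I'll shut the gripper and push the handle bar.

```bash
python3 -m pendant '[{"dx":-2,"dy":6,"dz":0,"twist":0},{"dx":-4,"dy":12,"dz":0,"twist":0},{"dx":-5.8,"dy":19.5,"dz":0,"twist":0},{"dx":-5.8,"dy":19.5,"dz":0,"twist":0},{"dx":-5.8,"dy":19.5,"dz":4,"twist":0},{"dx":-5.8,"dy":19.5,"dz":9,"twist":0},{"dx":-5.8,"dy":19.5,"dz":12.8,"twist":0},{"dx":-5.8,"dy":19.5,"dz":12.8,"twist":0},{"dx":-5.8,"dy":19.5,"dz":12.8,"twist":0}]' 0 40 && python3 -m pendant '[{"dx":0,"dy":-2,"dz":0,"twist":0},{"dx":0,"dy":-4,"dz":0,"twist":0},{"dx":0,"dy":-5,"dz":0,"twist":0},{"dx":0,"dy":-6.5,"dz":0,"twist":0},{"dx":0,"dy":-8,"dz":0,"twist":0},{"dx":0,"dy":-9.5,"dz":0,"twist":0},{"dx":0,"dy":-11,"dz":0,"twist":0}]'
```

```text
time: 49.6
eef_pos: [0.6472, -0.1175, 0.0959]
tcp_rot: [-0.001, 1.0, -0.0, 0.0]
contact_force: [-0.0, 0.0, 0.8]
opening: 0.004
finger_force: 0.0
time: 50.48
eef_pos: [0.6467, -0.2276, 0.0949]
tcp_rot: [-0.001, 1.0, 0.0, -0.0]
contact_force: [-0.8, 0.9, 0.4]
opening: -0.005
finger_force: 0.8
```

```bash
python3 -m pendant '[{"dx":0,"dy":-1.2,"dz":0,"twist":0},{"dx":0,"dy":-2.4,"dz":0,"twist":0},{"dx":0,"dy":-3.6,"dz":0,"twist":0},{"dx":0,"dy":-4.8,"dz":0,"twist":0},{"dx":0,"dy":-6,"dz":0,"twist":0},{"dx":0,"dy":-7,"dz":0,"twist":0},{"dx":0,"dy":-7.5,"dz":0,"twist":0},{"dx":0,"dy":-8,"dz":0,"twist":0}]'
python3 - <<'E'
from h import *
P=cloud(cam('scene'));k=(P[...,2]>.12)&(P[...,2]<.147)&(P[...,1]>-.42)&(P[...,1]<-.2)&(P[...,0]>.55)&(P[...,0]<.74);print('front',np.percentile(P[k],[1,50,99],axis=0).round(3))
E
```

```text
time: 51.48
eef_pos: [0.6472, -0.307, 0.0953]
tcp_rot: [-0.001, 1.0, 0.0, -0.0]
contact_force: [-1.4, 1.6, -0.2]
opening: 0.003
finger_force: 0.6
front [[ 0.616 -0.382  0.12 ]
 [ 0.662 -0.362  0.137]
 [ 0.739 -0.282  0.147]]
```

```bash
python3 -m pendant '[{"dx":0,"dy":-0.5,"dz":0,"twist":0},{"dx":0,"dy":-0.9,"dz":0,"twist":0},{"dx":0,"dy":-1.3,"dz":0,"twist":0},{"dx":0,"dy":-1.6,"dz":0,"twist":0},{"dx":0,"dy":-1.6,"dz":0,"twist":0}]'; python3 -m pendant '[{"dx":0,"dy":-0.3,"dz":0,"twist":0},{"dx":0,"dy":-0.5,"dz":0,"twist":0},{"dx":0,"dy":-0.5,"dz":0,"twist":0}]'
```

```text
time: 52.15
eef_pos: [0.6473, -0.3095, 0.0955]
tcp_rot: [-0.001, 1.0, 0.013, -0.003]
contact_force: [-5.0, 30.6, 12.7]
opening: 0.001
finger_force: 15.6
time: 52.52
eef_pos: [0.6472, -0.3096, 0.0955]
tcp_rot: [-0.001, 1.0, 0.017, -0.005]
contact_force: [-5.6, 41.6, 15.9]
opening: -0.001
finger_force: 21.1
```

```bash
python3 -m pendant '[{"dx":0,"dy":2.5,"dz":0,"twist":0},{"dx":0,"dy":6,"dz":0,"twist":0},{"dx":0,"dy":10,"dz":-3,"twist":0},{"dx":0,"dy":12,"dz":-8,"twist":0},{"dx":0,"dy":12,"dz":-13,"twist":0},{"dx":0,"dy":12,"dz":-15,"twist":0},{"dx":0,"dy":12,"dz":-15,"twist":0}]'
python3 - <<'E'
from h import *
P=cloud(cam('wrist'));v=P[(P[...,2]>.1)&(P[...,2]<.122)&(P[...,1]>-.42)&(P[...,0]>.55)&(P[...,0]<.74)&(P[...,1]<-.25)];print('handle',np.percentile(v,[1,50,99],axis=0).round(3))
c=cam('side');P=cloud(c)
k=(P[...,2]>.146)&(P[...,2]<.156)&(P[...,1]>-.7)&(P[...,1]<-.2)&(P[...,0]>.5)&(P[...,0]<.8);print('cabtop',np.percentile(P[k],[1,99],axis=0).round(3))
k=(P[...,2]>.10)&(P[...,2]<.142)&(P[...,1]>-.45)&(P[...,1]<-.3)&(P[...,0]>.5)&(P[...,0]<.8);print('front',np.percentile(P[k],[1,50,99],axis=0).round(3))
c2=cam('scene');a=cv2.resize(c['img'][140:400,180:480,::-1],None,fx=1.25,fy=1.25);b=cv2.resize(c2['img'][110:350,0:420,::-1],(420*325//240*1,325))
w=cam('wrist')['img'][:,:,::-1]
cv2.imwrite('pics/f.png',np.hstack([cv2.resize(w,(433,325))[:, :],a[:, :340]])[:,:800])
E
```

```text
time: 53.4
eef_pos: [0.6477, -0.2086, 0.2469]
tcp_rot: [-0.001, 1.0, -0.001, 0.002]
contact_force: [-1.1, -0.2, -0.2]
opening: -0.001
finger_force: 0.0
handle [[ 0.553 -0.365  0.1  ]
 [ 0.638 -0.361  0.115]
 [ 0.735 -0.322  0.122]]
cabtop [[ 0.539 -0.604  0.146]
 [ 0.746 -0.383  0.153]]
front [[ 0.539 -0.444  0.102]
 [ 0.622 -0.364  0.116]
 [ 0.738 -0.326  0.14 ]]
```

View pics/f.png

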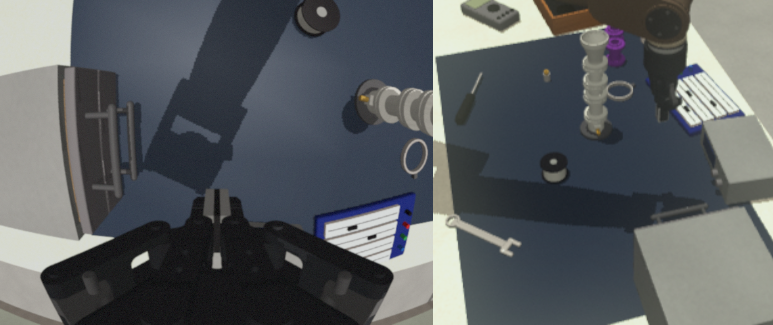

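The wrist view (left) shows the upper drawer in against the cabinet with both handles at (125,145). The side view (right) shows the stack upright at (595,80). I'll compare the upper drawer front with the lower one to confirm it is shut.

Run:
```python
from h import *
P=cloud(cam('wrist'))
for a,b in((.03,.045),(.045,.06),(.085,.1),(.1,.11),(.12,.13)):
    v=P[(P[...,2]>a)&(P[...,2]<b)&(P[...,1]>-.4)&(P[...,0]>.6)&(P[...,0]<.69)&(P[...,1]<-.345)]
    if len(v):print(a,b,len(v),np.percentile(v[:,1],[5,50,95]).round(4))
P=cloud(cam('scene'));print([ (k,circ(P,g,a,b,r)) for k,g,a,b,r in(('reel',(.453,-.057),.03,.045,.045),('ring',(.683,.188),.006,.016,.055),('att',(.505,.29),.02,.04,.02),('horn',(.585,.062),.262,.28,.045))])
```

```text
0.045 0.06 408 [-0.3643 -0.3631 -0.3615]
0.085 0.1 722 [-0.3639 -0.3629 -0.3619]
0.1 0.11 546 [-0.3639 -0.3629 -0.3618]
0.12 0.13 721 [-0.3834 -0.3629 -0.3618]
[('reel', array([ 4.526e-01, -5.450e-02,  3.310e-02,  4.170e-02,  3.260e+02])), ('ring', array([6.832e-01, 1.875e-01, 4.180e-02, 1.280e-02, 2.840e+02])), ('att', array([5.063e-01, 2.953e-01, 1.010e-02, 3.150e-02, 4.000e+01])), ('horn', array([5.870e-01, 6.270e-02, 3.320e-02, 2.721e-01, 3.420e+02]))]
```

The upper front is flush with the lower one (both at y = −0.363), and the stack and bystanders are in place. Handing in.

```bash
python3 -c "
from plant import ctrl
print(ctrl.sign_off())"
```

```text
the job is handed in; nothing more can be done
None
```

The job is handed in with no verdict returned: spacers 60, 40 and 50 and then the horn are seated on the launcher, the three dust caps are in the drawer, the drawer is shut flush, and the bystanders stand where they were; while shutting the drawer, the wrist force read 41.6 N in the push direction at the end stop, with the closed fingers on the handle.

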